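Fit the dust extractor's filter and hold its access panel shut

ROBOT

A 6-joint arm with a two-finger parallel gripper is mounted at the origin on the work surface. World frame = base frame: x ahead of the robot, y to its left, z up, the work surface at z = 0. Lengths are in m, angles in rad, forces in N, time in s.
With the tool pointing down it reaches from about 0.35 to 0.975 m from the base axis. Payload 4.9 kg.
Tool frame: the origin (TCP) lies midway between the tips of the shut fingers; the grasp point (between the pads) lies 19 mm behind it; z points along the fingers, y is the direction in which the jaws open and shut (so a half turn about z gives the same grasp; the last joint's range is limited). The gripper opens to 85 mm and grips with 20 to 120 N. Pads are 22 mm wide; open, the fingers measure 114 mm over their backs; the gripper's body (76 mm by 85 mm) begins 54 mm behind the grasp point. The pads swing forward as they close: fully open they stand 13 mm farther back than shut.
Start: joints at [1.075, 0.053, 1.613, -0, 1.476, -0.119], TCP at [0.23, 0.581, 0.231] pointing down, gripper open.
Joint ranges: [-3.01, 3.01], [-1.01, 2.22], [0.06, 2.58], [-1.02, 4.17], [0.09, 2.62], [-3.14, 3.14]. Speed limits (rad/s): [2.57, 2.57, 3.14, 3.14, 3.14, 3.14].

INTERFACE

Orientations are given as a unit quaternion [w, x, y, z].
In Python, from plant import manip gives the robot as it stands. The module is installed in compiled form; this text tells all that it offers.
- The arm moves only by the tool move_arm, never from a script. Its argument "rows" is a list of rows, each an object of numbers: "tx", "ty", "tz": the shift along the tool's x, y, z in m; "ax", "ay", "az": the turn, a rotation vector about the tool's x, y, z in degrees; "jaw": the closure in counts, from 0 (fully open) to 255 (shut). In form: [{"tx": .., "ty": .., "tz": .., "ax": .., "ay": .., "az": .., "jaw": ..}, ...]. A call has 1 to 12 rows; each row shifts and turns the pose as measured when the row begins, along the tool's axes as they then stand; what a row does not reach is not made up. A row lasts 1/10 s, in which the tool goes at most 50 mm and 8.59 degrees, less where a joint would pass 70% of its speed; a pose out of reach is approached as far as the arm can. A call with a gripper value outside its range is refused whole. The fingers move at their own pace and stop on an object; the grip force is fixed at half the most. Time passes only in rows, so rows that do not move let the fingers close. It gives the time, the measured TCP pose, the force and the opening at its end, in the units of the state.
- manip.state(): the state, without advancing time (a new reading comes with each control period).
- manip.grab_frame(name): name is "scene" or "top" or "wrist"; returns a dict with "color" (400x640x3 uint8, red, green, blue), "intrinsics" (3x3 intrinsics, pixels), "R" (3x3) and "t" (3): a world point X has camera coordinates R X + t. Camera axes: x right, y down, z forward; pixel columns grow to the right and rows downward; lengths in m; the calibration is good to about 2 mm. The wrist camera is an equidistant fisheye: a pixel r from the principal point sees the ray r / f radians off the axis. A picture is of the moment at which its call begins. There is no depth.
- manip.job_done(): hands the job in, once; it reports no verdict.
The state is a dict: "time": time; "joint_pos": joint angles; "joint_vel": joint speeds; "joint_efforts": joint torques, N m; "tool_pos": TCP position; "tool_rot": TCP orientation; "contact_force": force on the tool from outside, world axes, zero at the start; "ft_torque": the same for the moment, N m; "gripper_width": opening from 0.0 (shut) to 1.0 (fully open).
Only numpy, scipy, OpenCV 4.12 (cv2) and the standard library are available. Lean on these libraries where they do the work, as an engineer would, in place of code of your own. Each camera call takes 0.05 s, during which the arm holds its last target.

TASK

Fit the new filter in the bench dust extractor: stand the filter cartridge upright, fully seated, in the ring inside the open chamber, and turn the wing fastener on the frame until it lines up with the slot in the access panel. Then swing the panel down over the wing, press it fully home against the springy seal and finish still holding it pressed there, so that I can give the wing its locking turn. Leave the mallet, glue bottle and clamp where they are.

Things in the scene. Friction and masses are not known exactly. Their poses are not given: they have to be found in the camera images.
- extractor: Grey sheet-steel bench dust extractor, fixed to the bench, its yaw varies. Origin: on the bench under the middle of the filter chamber. Chamber: 200 mm along its x by 200 mm along its y (y from -110 to +90), top of the frame 140 mm above the bench, open at the top: opening x -75 to +75, y -54 to +75. Low motor end with a round dome (top 184 mm) from x = +100 to +295; inlet port 60 mm wide sticks out to x = -143. Its z is up.
- ring_mouth (a point): Middle of the upper rim of the seat ring that stands on the chamber's floor, fixed to the extractor at (0, -10, 32) mm. Black ring, 68 mm outside, bore 44 mm and 20 mm deep, open upward.
- filter: Loose filter cartridge, standing on the bench at first, about 0.18 kg. Origin: middle of its underside. From below: rubber spigot 40 mm diameter from 0 to 18 mm (foot chamfered), pleated body with two end caps 58 mm diameter from 18 to 94 mm, round grip knob 30 mm diameter from 94 to 120 mm. Fully seated, the lower cap rests on the ring, so that the origin lies 18 mm below ring_mouth and the knob's top 6 mm below the closed panel.
- wing (a joint): Angle of the quarter-turn wing fastener on the frame's rail, rad, growing counter-clockwise seen from above. 0: wing across the slot (along the extractor's y); pi/2: in line with the slot (along its x). Turns from -0.1 to 3.24, held by friction of about 0.05 N m, with no stop or click when in line. It passes the slot within about 0.15 rad.
- wing_top (a point): Middle of the top of the wing, on its turning axis, fixed to the extractor at (0, -83, 164) mm. The steel wing is 36 mm long (its own x), 12 mm thick (its y) and 18 mm high (146 to 164 mm above the bench), z up.
- panel (a joint): Opening angle of the access panel, rad: 0 home on the frame, pi/2 upright, 1.95 at most; starts at 1.65 to 1.85. Damped hinge, friction 0.12 N m; below about 50 degrees it sinks slowly by itself. A rubber seal 6 mm proud, on the rail between wing and opening, keeps it 0.03 rad from home; 6 to 8 N near the free edge bring it home; let go, it springs back.
- hinge_line (a point): Middle of the panel's hinge axis, fixed to the extractor at (0, 85, 142.5) mm; the axis runs along the extractor's x. When closed the panel lies from the hinge towards the extractor's -y. It is to be closed by pushing on its outer face (on the +y side when upright, the top when closed).
- slot (a point): Middle of the slot in the panel, halfway through its thickness, 168 mm from the hinge axis; its x runs along the slot (44 mm), its y along the panel away from the free edge (slot 22 mm wide), its z is the panel's outer face normal. The aluminium panel is 190 mm along x (95 mm to each side of the slot), reaches 190 mm from the hinge axis, is 5 mm thick and weighs 0.22 kg. Closed, its top is 145 mm above the bench and the wing stands 19 mm out of the slot.
- mallet: Bystander: rubber mallet lying on the bench, 300 mm long, black head 64 by 95 mm, origin on the bench under the handle.
- glue_bottle: Bystander: white plastic glue bottle, 60 mm diameter, 170 mm high, standing; origin at its underside.
- clamp: Bystander: screw clamp with a green C frame lying flat, about 80 by 170 by 18 mm; origin under its frame.
Mind the look-alikes: they are no part of the job. Leave any blue look-alike of the filter alone.

How it is judged:
On the way:
1. with the panel still open, the filter stands seated in the ring and the wing is in line with the slot (value of joint panel above 0.3 rad and horizontal distance between filter and ring_mouth below 0.005 m and z of filter in the frame of ring_mouth below -0.014 m and angle between filter's own z axis and vertical below 0.08 rad and angle between the x axis of wing_top and the x axis of slot, either way round below 0.25 rad), for 0.2 s.
At the end, for the whole second after the job is handed in: The robot still presses on the panel (over 3 N), which is home on its frame (within 0.014 rad, 2.5 mm at the free edge), the wing in line in its slot (within 0.25 rad); the filter stands still and upright (within 0.08 rad) in its ring, within 5 mm of centre and at least 14 mm deep (value of joint panel below 0.014 rad and contact force between any of the fingers, the arm and panel above 3 N and angle between the x axis of wing_top and the x axis of slot, either way round below 0.25 rad and horizontal distance between filter and ring_mouth below 0.005 m and z of filter in the frame of ring_mouth below -0.014 m and angle between filter's own z axis and vertical below 0.08 rad and linear speed of filter below 0.02 m/s); the arm keeps its last pose, push and grip.
It fails at once if mallet moved more than 40 mm (distance of mallet from where it was at the start of the episode above 0.04 m).
It fails at once if glue bottle moved more than 40 mm (distance of glue_bottle from where it was at the start of the episode above 0.04 m).
It fails at once if glue bottle tipped over (angle between glue_bottle's own z axis and vertical above 0.5 rad).
It fails at once if clamp moved more than 40 mm (distance of clamp from where it was at the start of the episode above 0.04 m).
It also fails if it takes over 64 s, if anything falls off the work surface, if the arm or the gripper's body presses on something with over 40 N, if the wrist force passes 120 N, or if a joint passes its speed limit or range.

## Working session

There is one attempt and no reset: what is moved stays moved. The work goes in short steps, Python scripts to look and compute and a tool call to move; the robot and the scene stay as the last step left them, time stands still between calls to the robot, and variables do not carry over. Pictures are saved under pics/ and viewed, and the job is handed in when it is done.

Besides the shell and the picture viewer there is one more tool, called as a command line: name --argument value ..., lists and objects as JSON in quotes. move_arm: Moves the arm, as the interface text tells. Its arguments: {"type":"object","properties":{"rows":{"type":"array"}},"required":["rows"]}

```bash
mkdir -p pics; cat > h.py <<'E'
import numpy as np, cv2
from plant import manip
def grab(n,fn=None):
    f=manip.grab_frame(n)
    if fn: cv2.imwrite('pics/'+fn,f['color'][:,:,::-1])
    return f
E
python3 - <<'E'
from h import *
s=manip.state()
for k,v in s.items(): print(k,np.round(v,3))
for n in ['scene','top','wrist']:
    f=grab(n,n+'0.png'); print(n,f['intrinsics'].round(1).tolist(),f['R'].round(4).tolist(),f['t'].round(4).tolist())
E
```

```text
time 0.0
joint_pos [ 1.075  0.053  1.614 -0.     1.476 -0.119]
joint_vel [ 0.001  0.    -0.002  0.    -0.002 -0.   ]
joint_efforts [ 0.0000e+00 -3.9370e+01 -3.7017e+01 -0.0000e+00  7.0000e-03  0.0000e+00]
tool_pos [0.23  0.581 0.23 ]
tool_rot [-0.     0.187  0.982 -0.001]
contact_force [ 0.2   -0.8    0.473]
ft_torque [ 0.031  0.003 -0.002]
gripper_width 1.0
scene [[379.6, 0.0, 323.3], [0.0, 379.6, 190.4], [0.0, 0.0, 1.0]] [[0.7305, 0.6827, 0.0152], [0.5784, -0.6067, -0.5452], [-0.363, 0.4071, -0.8381]] [-0.4053, -0.248, 1.489]
top [[369.6, 0.0, 315.8], [0.0, 369.6, 190.5], [0.0, 0.0, 1.0]] [[-0.0075, -0.9999, 0.0126], [-0.9951, 0.0062, -0.0985], [0.0984, -0.0133, -0.9951]] [-0.0036, 0.5667, 1.0499]
wrist [[309.7, 0.0, 323.0], [0.0, 309.7, 198.1], [0.0, 0.0, 1.0]] [[0.368, 0.9298, -0.0035], [0.8856, -0.3493, 0.3062], [0.2835, -0.1158, -0.952]] [-0.6234, -0.041, 0.3803]
```

View pics/scene0.png

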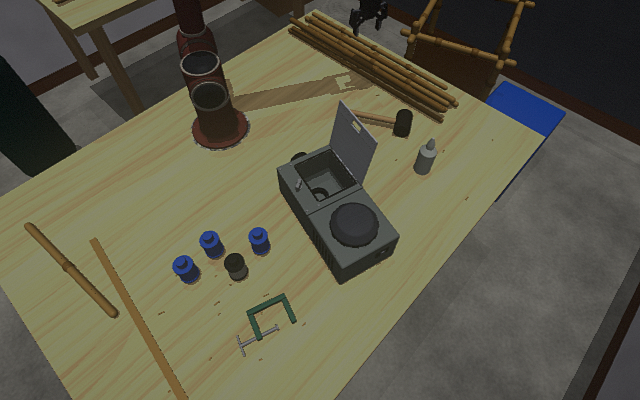

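View pics/top0.png

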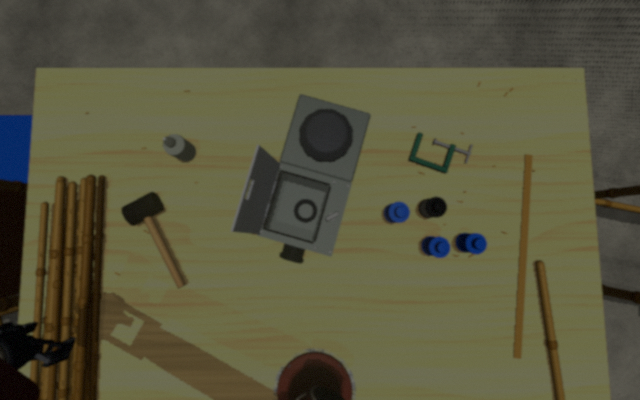

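View pics/wrist0.png

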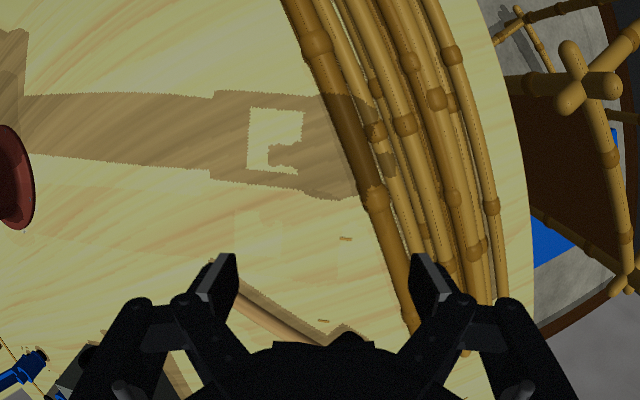

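```bash
python3 - <<'E'
import cv2,numpy as np
a=cv2.imread('pics/scene0.png'); b=cv2.imread('pics/top0.png')
c=cv2.resize(a[215:295,160:300],None,fx=5,fy=5,interpolation=cv2.INTER_CUBIC)
d=cv2.resize(b[190:260,375:495],None,fx=5,fy=5,interpolation=cv2.INTER_CUBIC)
d=cv2.resize(d,(700,400)); 
cv2.imwrite('pics/c1.png',np.clip(cv2.resize(np.vstack([c,d]),(525,600))*1.6,0,255).astype('u1'))
c=cv2.resize(a[85:290,260:420],None,fx=2.9,fy=2.9,interpolation=cv2.INTER_CUBIC)
d=cv2.resize(b[85:270,225:380],None,fx=3.2,fy=3.2,interpolation=cv2.INTER_CUBIC)
c=cv2.resize(c,(400,512));d=cv2.resize(d,(400,478))
c=c[:478]
cv2.imwrite('pics/c2.png',np.clip(np.hstack([c,d])*1.6,0,255).astype('u1'))
E
```

```text
(no output)
```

View pics/c1.png

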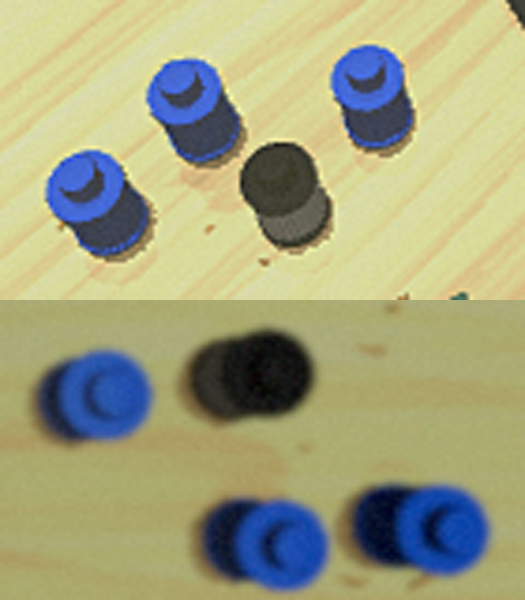

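View pics/c2.png

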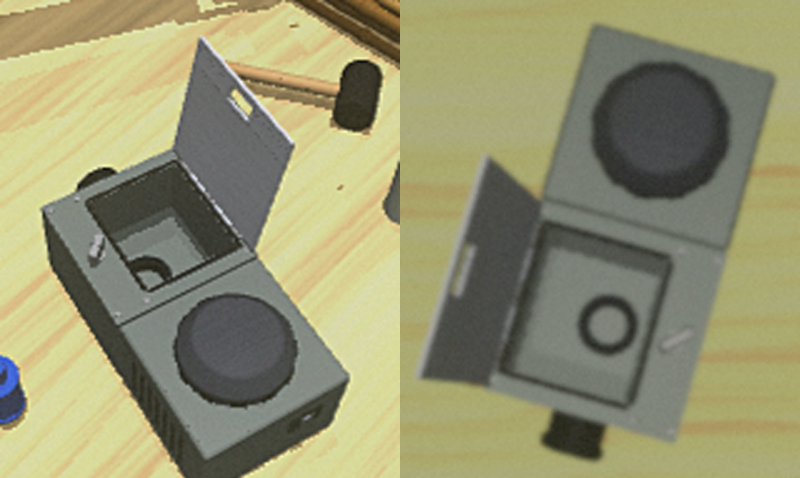

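```bash
cat >> h.py <<'E'
import json
def ray(f,u,v):
    K=f['intrinsics'];R=f['R'];t=f['t']
    d=R.T@np.array([(u-K[0,2])/K[0,0],(v-K[1,2])/K[1,1],1.]); return -R.T@t,d/np.linalg.norm(d)
def onz(f,u,v,z):
    c,d=ray(f,u,v); return c+d*(z-c[2])/d[2]
def fray(f,u,v):
    K=f['intrinsics'];R=f['R'];t=f['t']
    a=(u-K[0,2])/K[0,0];b=(v-K[1,2])/K[1,1];r=np.hypot(a,b)
    d=R.T@np.array([a/r*np.sin(r),b/r*np.sin(r),np.cos(r)]); return -R.T@t,d
def fonz(f,u,v,z):
    c,d=fray(f,u,v); return c+d*(z-c[2])/d[2]
def tri(c1,d1,c2,d2):
    A=np.c_[d1,-d2]; s=np.linalg.lstsq(A,c2-c1,rcond=None)[0]
    p=c1+d1*s[0];q=c2+d2*s[1]; return (p+q)/2,np.linalg.norm(p-q)
def proj(f,X):
    K=f['intrinsics'];p=f['R']@np.array(X)+f['t']; return K[0,0]*p[0]/p[2]+K[0,2],K[1,1]*p[1]/p[2]+K[1,2]
E
python3 - <<'E'
from h import *
ft=grab('top');fs=grab('scene')
g=ft['color'].astype(int)
for nm,f,(x0,y0,x1,y1) in [('top',ft,(410,190,455,225)),('scene',fs,(218,245,255,285))]:
    c=f['color'][y0:y1,x0:x1].astype(int)
    m=(c.sum(2)<(110 if nm=='top' else 150)).astype('u1')
    n,l,st,ce=cv2.connectedComponentsWithStats(m)
    for i in range(1,n):
        if st[i,4]>30: print(nm,st[i]+[x0,y0,0,0,0],ce[i]+[x0,y0])
c=ft['color'][85:270,225:380]
cv2.imwrite('pics/t1.png',np.clip(cv2.resize(c,None,fx=3.2,fy=3.2,interpolation=cv2.INTER_CUBIC)[:,:,::-1]*1.8,0,255).astype('u1'))
c=ft['color'][170:240,255:355]
cv2.imwrite('pics/t2.png',np.clip(cv2.resize(c,None,fx=8,fy=8,interpolation=cv2.INTER_CUBIC)[:,:,::-1]*1.8,0,255).astype('u1'))
c=fs['color'][140:270,270:405]
cv2.imwrite('pics/s1.png',np.clip(cv2.resize(c,None,fx=4.6,fy=4.6,interpolation=cv2.INTER_CUBIC)[:,:,::-1]*1.8,0,255).astype('u1'))
E
```

```text
top [419 198  27  20 428] [431.93691589 207.34813084]
scene [218 245   5  10  39] [219.69230769 248.61538462]
scene [224 253  21  20 312] [233.75320513 262.51282051]
scene [230 268  18  13  44] [240.47727273 276.38636364]
```

View pics/t1.png

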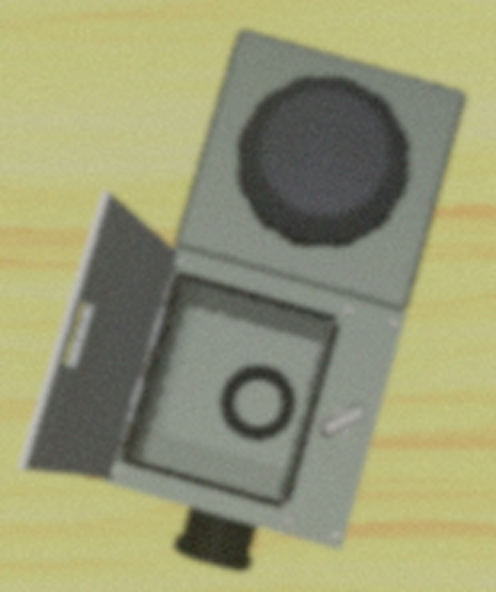

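View pics/t2.png

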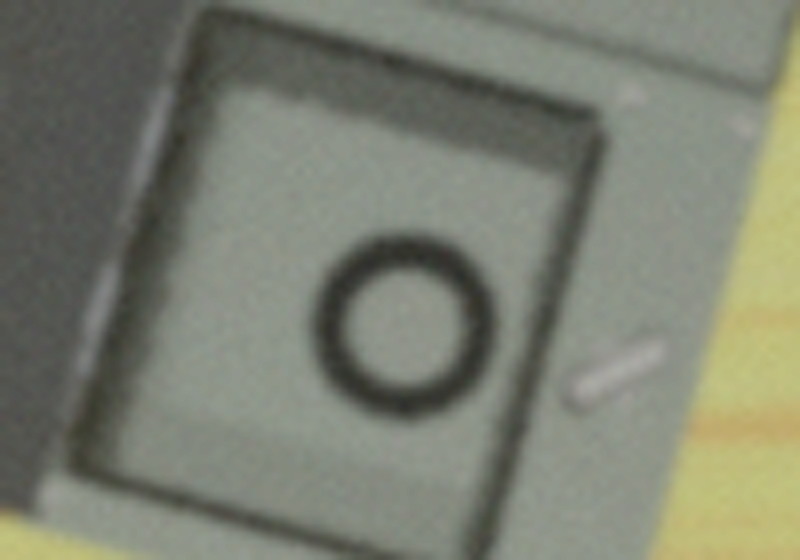

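View pics/s1.png

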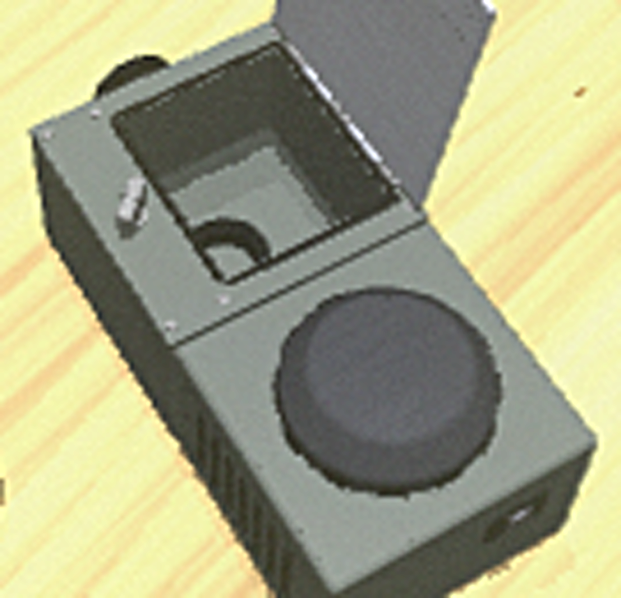

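```bash
python3 - <<'E'
from h import *
ft=grab('top');fs=grab('scene')
T2=lambda p:((p[0]+.5)/8-.5+255,(p[1]+.5)/8-.5+170)
T1=lambda p:((p[0]+.5)/3.2-.5+225,(p[1]+.5)/3.2-.5+85)
S1=lambda p:((p[0]+.5)/4.6-.5+270,(p[1]+.5)/4.6-.5+140)
obs=[(ft,T2((203,8)),(75,75,140)),(ft,T2((603,115)),(75,-54,140)),(ft,T2((70,470)),(-75,75,140)),(ft,T1((288,501)),(-75,-54,140)),
(ft,T1((341,547)),(-100,-110,140)),(ft,T1((402,308)),(100,-110,140)),(ft,T2((405,325)),(0,-10,32)),
(fs,S1((280,40)),(-75,75,140)),(fs,S1((113,117)),(-75,-54,140)),(fs,S1((402,196)),(75,75,140)),(fs,S1((228,284)),(75,-54,140)),
(fs,S1((33,132)),(-100,-110,140)),(fs,S1((175,345)),(100,-110,140))]
W=[];E=[]
for f,p,e in obs:
    W.append(onz(f,*p,e[2]/1000)[:2]);E.append(np.array(e[:2])/1000)
W=np.array(W);E=np.array(E)
def fit(W,E):
    wc=W.mean(0);ec=E.mean(0);a=W-wc;b=E-ec
    yaw=np.arctan2((b[:,0]*a[:,1]-b[:,1]*a[:,0]).sum(),(a*b).sum())
    R=np.array([[np.cos(yaw),-np.sin(yaw)],[np.sin(yaw),np.cos(yaw)]]);t=wc-R@ec
    return yaw,R,t
for nm,i in [('top',slice(0,7)),('scene',slice(7,13)),('all',slice(0,13))]:
    yaw,R,t=fit(W[i],E[i]);print(nm,np.degrees(yaw),t,'res mm',((W[i]-(E[i]@R.T+t))*1e3).round(1).tolist())
print('ring',W[6],'from fit',R@[0,-.01]+t)
w=onz(ft,*T2((618,372)),.155);print('wing obs',w,'fit',R@[0,-.083]+t)
a=onz(ft,*T2((575,392)),.164);b=onz(ft,*T2((662,350)),.164);d=b-a;print('wing len',np.linalg.norm(d),'angle in ext',np.degrees(np.arctan2(d[1],d[0])-yaw))
# filter
print('filter top', onz(ft,436,207,.094), onz(fs,233.8,262.5,.1))
c1=ray(ft,436,206.5);c2=ray(fs,234,262);print(tri(*c1,*c2))
E
```

```text
top -15.38956116684786 [0.51294141 0.03386111] res mm [[3.5, 1.4], [1.7, -5.0], [-2.2, 4.2], [-2.0, -3.7], [-0.0, 1.4], [0.1, 2.2], [-1.0, -0.5]]
scene -15.538507689949919 [0.51438988 0.03536239] res mm [[-2.7, 6.0], [-5.7, -1.4], [4.7, 3.1], [1.7, -5.0], [2.6, -1.5], [-0.5, -1.1]]
all -15.461337470154271 [0.51360963 0.03455412] res mm [[2.8, 0.9], [1.1, -5.6], [-3.0, 3.4], [-2.7, -4.5], [-0.6, 0.5], [-0.4, 1.6], [-1.7, -1.2], [-1.8, 6.9], [-5.0, -0.5], [5.5, 3.8], [2.4, -4.3], [3.2, -0.6], [0.1, -0.4]]
ring [0.50927171 0.02370668] from fit [0.51094375 0.02491601]
wing obs [ 0.48819016 -0.04616424  0.155     ] fit [ 0.49148282 -0.04544216]
wing len 0.03061882179520797 angle in ext -49.28278410141717
filter top [ 0.51269427 -0.3350895   0.094     ] [ 0.52146997 -0.33877355  0.1       ]
(array([ 0.51490073, -0.33636761,  0.0885122 ]), np.float64(0.001645604277285014))
```

```bash
cat >> h.py <<'E'
from scipy.spatial.transform import Rotation as Ro, Slerp
def pose():
    s=manip.state();q=s['tool_rot'];return np.array(s['tool_pos']),Ro.from_quat([q[1],q[2],q[3],q[0]])
YAW=np.radians(-15.4);T=np.array([.5128,.0342])
def ext(x,y,z):
    c,s=np.cos(YAW),np.sin(YAW);return np.array([T[0]+c*x-s*y,T[1]+s*x+c*y,z])
def down(yawdeg):  # tool y along yawdeg in world, z down
    a=np.radians(yawdeg);y=np.array([np.cos(a),np.sin(a),0]);z=np.array([0,0,-1.]);return Ro.from_matrix(np.c_[np.cross(y,z),y,z])
def plan(p1,R1,n,jaw,p0=None,R0=None):
    if p0 is None:p0,R0=pose()
    sl=Slerp([0,1],Ro.concatenate([R0,R1]))
    p,R=np.array(p0),R0;out=[]
    for i in range(1,n+1):
        d=R.inv().apply(p0+(p1-p0)*i/n-p); a=np.degrees((R.inv()*sl(i/n)).as_rotvec())
        d=d.round(4);a=a.round(2)
        out.append(dict(zip(['tx','ty','tz','ax','ay','az'],[float(v) for v in [*d,*a]]),jaw=jaw))
        p=p+R.apply(d);R=R*Ro.from_rotvec(a,degrees=True)
    for o in out:print(json.dumps(o))
def st():
    s=manip.state();p,R=pose();y=R.as_matrix()[:,1]
    print('t',round(s['time'],2),'p',p.round(4),'yaw',np.degrees(np.arctan2(y[1],y[0])).round(2),'z',R.as_matrix()[:,2].round(3),'F',np.round(s['contact_force'],1),'w',round(s['gripper_width'],3))
E
python3 - <<'E'
from h import *
p,R=pose()
print(1);plan(np.array([.30,.40,.42]),down(45),5,0)
print(2);plan(np.array([.514,-.336,.25]),down(-15.4),18,0,np.array([.30,.40,.42]),down(45))
E
```

```text
1
{"tx": -0.0264, "ty": -0.0285, "tz": -0.0378, "ax": -0.01, "ay": 0.0, "az": 4.68, "jaw": 0}
{"tx": -0.0286, "ty": -0.0263, "tz": -0.0378, "ax": -0.0, "ay": 0.0, "az": 4.69, "jaw": 0}
{"tx": -0.0306, "ty": -0.0238, "tz": -0.0378, "ax": -0.01, "ay": 0.0, "az": 4.68, "jaw": 0}
{"tx": -0.0325, "ty": -0.0213, "tz": -0.0378, "ax": -0.0, "ay": 0.0, "az": 4.68, "jaw": 0}
{"tx": -0.0341, "ty": -0.0185, "tz": -0.0378, "ax": -0.01, "ay": 0.0, "az": 4.68, "jaw": 0}
2
{"tx": -0.0373, "ty": -0.0205, "tz": 0.0094, "ax": 0.0, "ay": 0.0, "az": 3.36, "jaw": 0}
{"tx": -0.0385, "ty": -0.0183, "tz": 0.0095, "ax": 0.0, "ay": 0.0, "az": 3.35, "jaw": 0}
{"tx": -0.0394, "ty": -0.016, "tz": 0.0094, "ax": 0.0, "ay": 0.0, "az": 3.36, "jaw": 0}
{"tx": -0.0404, "ty": -0.0137, "tz": 0.0095, "ax": 0.0, "ay": 0.0, "az": 3.35, "jaw": 0}
{"tx": -0.041, "ty": -0.0112, "tz": 0.0094, "ax": 0.0, "ay": 0.0, "az": 3.36, "jaw": 0}
{"tx": -0.0417, "ty": -0.0089, "tz": 0.0095, "ax": 0.0, "ay": 0.0, "az": 3.35, "jaw": 0}
{"tx": -0.0421, "ty": -0.0064, "tz": 0.0094, "ax": 0.0, "ay": 0.0, "az": 3.36, "jaw": 0}
{"tx": -0.0424, "
[... 250 characters left out ...]
"tx": -0.0424, "ty": 0.0035, "tz": 0.0095, "ax": 0.0, "ay": 0.0, "az": 3.35, "jaw": 0}
{"tx": -0.0422, "ty": 0.006, "tz": 0.0094, "ax": 0.0, "ay": 0.0, "az": 3.36, "jaw": 0}
{"tx": -0.0417, "ty": 0.0085, "tz": 0.0095, "ax": 0.0, "ay": 0.0, "az": 3.35, "jaw": 0}
{"tx": -0.0412, "ty": 0.0109, "tz": 0.0094, "ax": 0.0, "ay": 0.0, "az": 3.36, "jaw": 0}
{"tx": -0.0404, "ty": 0.0133, "tz": 0.0095, "ax": 0.0, "ay": 0.0, "az": 3.35, "jaw": 0}
{"tx": -0.0397, "ty": 0.0156, "tz": 0.0094, "ax": 0.0, "ay": 0.0, "az": 3.36, "jaw": 0}
{"tx": -0.0386, "ty": 0.018, "tz": 0.0095, "ax": 0.0, "ay": 0.0, "az": 3.35, "jaw": 0}
{"tx": -0.0375, "ty": 0.0201, "tz": 0.0094, "ax": 0.0, "ay": 0.0, "az": 3.36, "jaw": 0}
```

Candidates for the filter (top view): blue (397,212), blue (436,246), blue (472,243), and the dark/grey one (432,207). The last is the only one that isn't blue, so I choose it. The close crop showed a grey body with dark caps.

move_arm --rows '[{"tx":-0.026,"ty":-0.028,"tz":-0.038,"az":4.7,"jaw":0},{"tx":-0.029,"ty":-0.026,"tz":-0.038,"az":4.7,"jaw":0},{"tx":-0.031,"ty":-0.024,"tz":-0.038,"az":4.7,"jaw":0},{"tx":-0.033,"ty":-0.021,"tz":-0.038,"az":4.7,"jaw":0},{"tx":-0.034,"ty":-0.018,"tz":-0.038,"az":4.7,"jaw":0}]'

```text
schema error: expected keys tx, ty, tz, ax, ay, az, jaw
```

move_arm --rows '[{"tx":-0.037,"ty":-0.02,"tz":0,"az":3.4,"jaw":0},{"tx":-0.038,"ty":-0.018,"tz":0,"az":3.4,"jaw":0},{"tx":-0.039,"ty":-0.016,"tz":0,"az":3.4,"jaw":0},{"tx":-0.04,"ty":-0.014,"tz":0,"az":3.4,"jaw":0},{"tx":-0.041,"ty":-0.011,"tz":0,"az":3.4,"jaw":0},{"tx":-0.042,"ty":-0.009,"tz":0,"az":3.4,"jaw":0},{"tx":-0.042,"ty":-0.006,"tz":0,"az":3.4,"jaw":0},{"tx":-0.042,"ty":-0.004,"tz":0,"az":3.4,"jaw":0},{"tx":-0.042,"ty":-0.002,"tz":0,"az":3.4,"jaw":0},{"tx":-0.042,"ty":0.001,"tz":0,"az":3.4,"jaw":0}]'

```text
schema error: expected keys tx, ty, tz, ax, ay, az, jaw
```

```bash
python3 - <<'E'
from h import *
st();plan(np.array([.505,-.32,.25]),down(-15.4),10,0)
E
```

```text
t 0.35 p [0.2299 0.581  0.231 ] yaw 68.41 z [-0. -0. -1.] F [ 0.3 -0.6  0.7] w 1.003
{"tx": -0.0587, "ty": -0.0737, "tz": -0.0019, "ax": -0.0, "ay": 0.0, "az": 8.38, "jaw": 0}
{"tx": -0.0689, "ty": -0.0643, "tz": -0.0018, "ax": -0.0, "ay": 0.0, "az": 8.38, "jaw": 0}
{"tx": -0.0774, "ty": -0.0536, "tz": -0.0019, "ax": -0.01, "ay": 0.01, "az": 8.38, "jaw": 0}
{"tx": -0.0845, "ty": -0.0417, "tz": -0.0019, "ax": 0.0, "ay": -0.0, "az": 8.39, "jaw": 0}
{"tx": -0.0896, "ty": -0.029, "tz": -0.0019, "ax": -0.0, "ay": 0.0, "az": 8.38, "jaw": 0}
{"tx": -0.093, "ty": -0.0155, "tz": -0.0019, "ax": -0.01, "ay": 0.0, "az": 8.38, "jaw": 0}
{"tx": -0.0941, "ty": -0.0019, "tz": -0.0018, "ax": 0.0, "ay": 0.0, "az": 8.38, "jaw": 0}
{"tx": -0.0935, "ty": 0.0119, "tz": -0.0019, "ax": 0.0, "ay": 0.01, "az": 8.38, "jaw": 0}
{"tx": -0.0907, "ty": 0.0253, "tz": -0.0019, "ax": -0.0, "ay": -0.0, "az": 8.38, "jaw": 0}
{"tx": -0.0861, "ty": 0.0383, "tz": -0.0019, "ax": -0.01, "ay": -0.0, "az": 8.38, "jaw": 0}
```

All keys are needed.

move_arm --rows '[{"tx":-0.026,"ty":-0.028,"tz":-0.038,"ax":0,"ay":0,"az":4.7,"jaw":0},{"tx":-0.029,"ty":-0.026,"tz":-0.038,"ax":0,"ay":0,"az":4.7,"jaw":0},{"tx":-0.031,"ty":-0.024,"tz":-0.038,"ax":0,"ay":0,"az":4.7,"jaw":0},{"tx":-0.033,"ty":-0.021,"tz":-0.038,"ax":0,"ay":0,"az":4.7,"jaw":0},{"tx":-0.034,"ty":-0.018,"tz":-0.038,"ax":0,"ay":0,"az":4.7,"jaw":0}]'

```text
time: 0.85
tool_pos: [0.2945, 0.4094, 0.4037]
tool_rot: [-0.002, 0.388, 0.922, -0.009]
contact_force: [1.9, -0.4, 0.5]
gripper_width: 0.999
```

```bash
python3 - <<'E'
from h import *
st();plan(np.array([.505,-.32,.30]),down(-15.4),20,0)
E
```

```text
t 0.85 p [0.2945 0.4094 0.4037] yaw 44.38 z [-0.01  -0.015 -1.   ] F [ 1.9 -0.4  0.5] w 0.999
{"tx": -0.0334, "ty": -0.0179, "tz": 0.0056, "ax": -0.04, "ay": 0.04, "az": 2.99, "jaw": 0}
{"tx": -0.0343, "ty": -0.0161, "tz": 0.0056, "ax": -0.04, "ay": 0.03, "az": 2.99, "jaw": 0}
{"tx": -0.0351, "ty": -0.0143, "tz": 0.0056, "ax": -0.04, "ay": 0.04, "az": 2.99, "jaw": 0}
{"tx": -0.0358, "ty": -0.0125, "tz": 0.0055, "ax": -0.04, "ay": 0.04, "az": 2.99, "jaw": 0}
{"tx": -0.0364, "ty": -0.0106, "tz": 0.0055, "ax": -0.04, "ay": 0.03, "az": 2.99, "jaw": 0}
{"tx": -0.0369, "ty": -0.0087, "tz": 0.0055, "ax": -0.04, "ay": 0.04, "az": 2.99, "jaw": 0}
{"tx": -0.0373, "ty": -0.0068, "tz": 0.0055, "ax": -0.04, "ay": 0.04, "az": 2.98, "jaw": 0}
{"tx": -0.0376, "ty": -0.0048, "tz": 0.0054, "ax": -0.04, "ay": 0.03, "az": 2.99, "jaw": 0}
{"tx": -0.0379, "ty": -0.0028, "tz": 0.0054, "ax": -0.04, "ay": 0.04, "az": 2.99, "jaw": 0}
{"tx": -0.0379, "ty": -0.0009, "tz": 0.0053, "ax": -0.04, "ay": 0.04, "az": 2.99, "jaw": 0}
{"tx": -0.0379, "ty": 0.0011, "tz": 0.0054, "ax": -0.04, "ay": 0.04, "az": 2.99, "jaw": 0}
{"tx": -0.0378, "ty": 0.0031, "tz": 0.0053, "ax": -0.04, "ay": 0.03, "az": 2.99, "jaw": 0}
{"tx": -0.0376, "ty": 0.0051, "tz": 0.0053, "ax": -0.04, "ay": 0.04, "az": 2.99, "jaw": 0}
{"tx": -0.0373, "ty": 0.007, "tz": 0.0053, "ax": -0.04, "ay": 0.04, "az": 2.99, "jaw": 0}
{"tx": -0.0369, "ty": 0.0089, "tz": 0.0052, "ax": -0.04, "ay": 0.03, "az": 2.99, "jaw": 0}
{"tx": -0.0364, "ty": 0.0108, "tz": 0.0052, "ax": -0.04, "ay": 0.04, "az": 2.99, "jaw": 0}
{"tx": -0.0357, "ty": 0.0127, "tz": 0.0053, "ax": -0.04, "ay": 0.04, "az": 2.99, "jaw": 0}
{"tx": -0.0351, "ty": 0.0146, "tz": 0.0052, "ax": -0.04, "ay": 0.03, "az": 2.99, "jaw": 0}
{"tx": -0.0342, "ty": 0.0164, "tz": 0.0052, "ax": -0.04, "ay": 0.04, "az": 2.98, "jaw": 0}
{"tx": -0.0334, "ty": 0.0181, "tz": 0.0052, "ax": -0.04, "ay": 0.04, "az": 2.99, "jaw": 0}
```

move_arm --rows '[{"tx":-0.033,"ty":-0.018,"tz":-0.001,"ax":-0.1,"ay":0.1,"az":3,"jaw":0},{"tx":-0.034,"ty":-0.016,"tz":-0.001,"ax":-0.1,"ay":0.1,"az":3,"jaw":0},{"tx":-0.035,"ty":-0.014,"tz":-0.001,"ax":-0.1,"ay":0.1,"az":3,"jaw":0},{"tx":-0.036,"ty":-0.0125,"tz":-0.001,"ax":-0.1,"ay":0.1,"az":3,"jaw":0},{"tx":-0.036,"ty":-0.01,"tz":-0.001,"ax":0,"ay":0,"az":3,"jaw":0},{"tx":-0.037,"ty":-0.009,"tz":0,"ax":0,"ay":0,"az":3,"jaw":0},{"tx":-0.037,"ty":-0.007,"tz":0,"ax":0,"ay":0,"az":3,"jaw":0},{"tx":-0.038,"ty":-0.005,"tz":0,"ax":0,"ay":0,"az":3,"jaw":0},{"tx":-0.038,"ty":-0.003,"tz":0,"ax":0,"ay":0,"az":3,"jaw":0},{"tx":-0.038,"ty":-0.001,"tz":0,"ax":0,"ay":0,"az":3,"jaw":0},{"tx":-0.038,"ty":0.001,"tz":0,"ax":0,"ay":0,"az":3,"jaw":0},{"tx":-0.038,"ty":0.003,"tz":0,"ax":0,"ay":0,"az":3,"jaw":0}]'

```text
time: 2.05
tool_pos: [0.4173, -0.0455, 0.4206]
tool_rot: [0.003, 0.663, 0.749, 0.007]
contact_force: [0.2, 0.4, -0.5]
gripper_width: 0.998
```

```bash
python3 - <<'E'
from h import *
st();f=grab('wrist','w1.png');plan(np.array([.505,-.32,.25]),down(-15.4),10,0)
E
```

```text
t 2.05 p [ 0.4173 -0.0455  0.4206] yaw 6.99 z [ 0.014  0.005 -1.   ] F [ 0.2  0.4 -0.5] w 0.998
{"tx": -0.0278, "ty": 0.0053, "tz": 0.017, "ax": 0.07, "ay": -0.02, "az": 2.19, "jaw": 0}
{"tx": -0.0276, "ty": 0.0065, "tz": 0.017, "ax": 0.07, "ay": -0.01, "az": 2.2, "jaw": 0}
{"tx": -0.0273, "ty": 0.0075, "tz": 0.0171, "ax": 0.07, "ay": -0.02, "az": 2.19, "jaw": 0}
{"tx": -0.027, "ty": 0.0085, "tz": 0.017, "ax": 0.07, "ay": -0.01, "az": 2.2, "jaw": 0}
{"tx": -0.0267, "ty": 0.0096, "tz": 0.017, "ax": 0.07, "ay": -0.02, "az": 2.19, "jaw": 0}
{"tx": -0.0262, "ty": 0.0107, "tz": 0.017, "ax": 0.07, "ay": -0.01, "az": 2.2, "jaw": 0}
{"tx": -0.0259, "ty": 0.0116, "tz": 0.017, "ax": 0.07, "ay": -0.02, "az": 2.19, "jaw": 0}
{"tx": -0.0253, "ty": 0.0127, "tz": 0.017, "ax": 0.07, "ay": -0.01, "az": 2.2, "jaw": 0}
{"tx": -0.0249, "ty": 0.0136, "tz": 0.017, "ax": 0.08, "ay": -0.02, "az": 2.19, "jaw": 0}
{"tx": -0.0243, "ty": 0.0146, "tz": 0.0169, "ax": 0.07, "ay": -0.02, "az": 2.2, "jaw": 0}
```

View pics/w1.png

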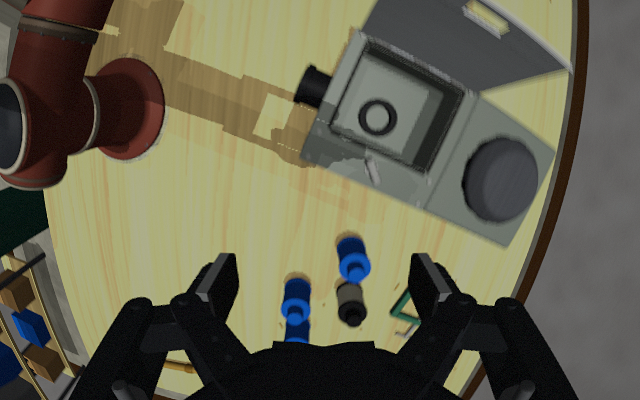

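The wrist view shows the dark filter's body at (350,298) with its knob at (352,320). The ring is at (378,117) and the wing at (372,168). Moving on towards the filter.

move_arm --rows '[{"tx":-0.028,"ty":0.005,"tz":0.017,"ax":0.1,"ay":0,"az":2.2,"jaw":0},{"tx":-0.028,"ty":0.0065,"tz":0.017,"ax":0.1,"ay":0,"az":2.2,"jaw":0},{"tx":-0.027,"ty":0.0075,"tz":0.017,"ax":0.1,"ay":0,"az":2.2,"jaw":0},{"tx":-0.027,"ty":0.0085,"tz":0.017,"ax":0.1,"ay":0,"az":2.2,"jaw":0},{"tx":-0.027,"ty":0.0096,"tz":0.017,"ax":0.1,"ay":-0.1,"az":2.2,"jaw":0},{"tx":-0.026,"ty":0.0107,"tz":0.017,"ax":0.1,"ay":0,"az":2.2,"jaw":0},{"tx":-0.026,"ty":0.0116,"tz":0.017,"ax":0,"ay":0,"az":2.2,"jaw":0},{"tx":-0.025,"ty":0.0127,"tz":0.017,"ax":0.1,"ay":0,"az":2.2,"jaw":0},{"tx":-0.025,"ty":0.0136,"tz":0.017,"ax":0,"ay":0,"az":2.2,"jaw":0},{"tx":-0.024,"ty":0.0146,"tz":0.017,"ax":0,"ay":0,"az":2.2,"jaw":0}]'

```text
time: 3.1
tool_pos: [0.5065, -0.331, 0.2498]
tool_rot: [0.004, 0.801, 0.599, 0.003]
contact_force: [0.3, 0.2, 0.7]
gripper_width: 0.996
```

```bash
python3 - <<'E'
from h import *
st();f=grab('wrist','w2.png');st()
E
```

```text
t 3.1 p [ 0.5065 -0.331   0.2498] yaw -16.37 z [ 0.01  -0.003 -1.   ] F [0.3 0.2 0.7] w 0.996
t 3.15 p [ 0.5057 -0.3336  0.2454] yaw -16.57 z [ 0.006 -0.002 -1.   ] F [-2.8 -0.1 -2.2] w 0.996
```

View pics/w2.png

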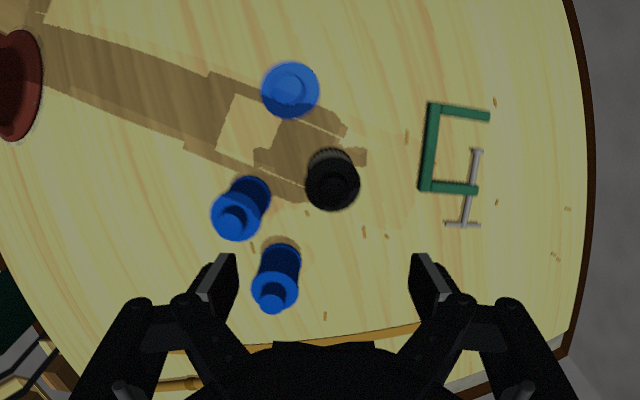

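```bash
python3 - <<'E'
from h import *
st();f=grab('wrist');st()
c=f['color'][130:230,280:390]
c=cv2.resize(c,None,fx=5,fy=5,interpolation=cv2.INTER_CUBIC)[:,:,::-1]
cv2.imwrite('pics/w2c.png',np.clip(c.astype(float)*4,0,255).astype('u1'))
for p,z in [((333.5,180),.094),((334,188),.12)]: print(fonz(f,*p,z))
E
```

```text
t 3.15 p [ 0.5057 -0.3336  0.2454] yaw -16.57 z [ 0.006 -0.002 -1.   ] F [-2.8 -0.1 -2.2] w 0.996
t 3.2 p [ 0.5052 -0.3314  0.2463] yaw -16.43 z [ 0.005  0.001 -1.   ] F [ 0.4 -0.1 -0.4] w 1.0
[ 0.51812788 -0.33512115  0.094     ]
[ 0.51738365 -0.33561964  0.12      ]
```

View pics/w2c.png

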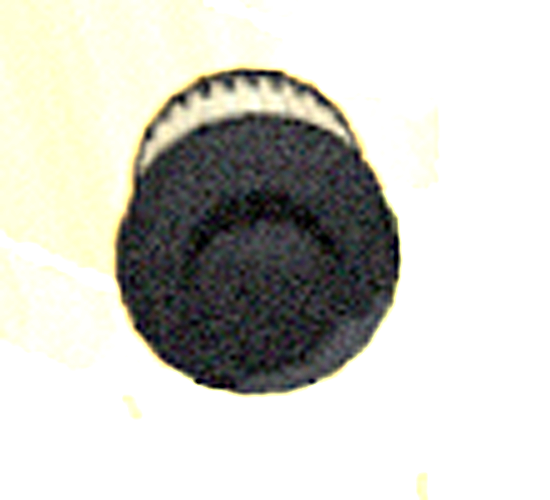

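```bash
python3 - <<'E'
from h import *
f=manip.grab_frame('wrist')
for p,z in [((331.6,180.4),.094),((332.6,188),.12)]: print(fonz(f,*p,z))
st();plan(np.array([.5165,-.3355,.15]),down(-15.4),5,0)
E
```

```text
[ 0.51555377 -0.33265788  0.094     ]
[ 0.51552219 -0.33302504  0.12      ]
t 3.25 p [ 0.5055 -0.3303  0.2481] yaw -16.35 z [ 0.007  0.    -1.   ] F [0.4 0.8 0.8] w 1.002
{"tx": -0.0004, "ty": 0.0023, "tz": 0.0196, "ax": 0.08, "ay": -0.03, "az": -0.19, "jaw": 0}
{"tx": -0.0004, "ty": 0.0023, "tz": 0.0197, "ax": 0.07, "ay": -0.02, "az": -0.19, "jaw": 0}
{"tx": -0.0004, "ty": 0.0023, "tz": 0.0196, "ax": 0.08, "ay": -0.03, "az": -0.19, "jaw": 0}
{"tx": -0.0004, "ty": 0.0023, "tz": 0.0196, "ax": 0.07, "ay": -0.02, "az": -0.19, "jaw": 0}
{"tx": -0.0005, "ty": 0.0024, "tz": 0.0196, "ax": 0.08, "ay": -0.03, "az": -0.19, "jaw": 0}
```

move_arm --rows '[{"tx":0,"ty":0.002,"tz":0.02,"ax":0.1,"ay":0,"az":-0.2,"jaw":60},{"tx":0,"ty":0.002,"tz":0.02,"ax":0.1,"ay":0,"az":-0.2,"jaw":60},{"tx":0,"ty":0.002,"tz":0.02,"ax":0.1,"ay":0,"az":-0.2,"jaw":60},{"tx":0,"ty":0.002,"tz":0.02,"ax":0,"ay":0,"az":-0.2,"jaw":60},{"tx":0,"ty":0.002,"tz":0.01,"ax":0,"ay":0,"az":-0.2,"jaw":60},{"tx":0,"ty":0,"tz":0,"ax":0,"ay":0,"az":0,"jaw":60},{"tx":0,"ty":0,"tz":0,"ax":0,"ay":0,"az":0,"jaw":60}]'

```text
time: 3.95
tool_pos: [0.5196, -0.3297, 0.1652]
tool_rot: [0.006, 0.793, 0.61, 0.003]
contact_force: [-0.2, 0.2, -0.6]
gripper_width: 0.766
```

```bash
python3 - <<'E'
from h import *
st();f=grab('wrist','w3.png');plan(np.array([.516,-.3345,.097]),down(-15.4),5,60)
c=f['color'][150:330,200:440]
c=cv2.resize(c,None,fx=3,fy=3,interpolation=cv2.INTER_CUBIC)[:,:,::-1]
cv2.imwrite('pics/w3c.png',np.clip(c.astype(float)*4,0,255).astype('u1'))
E
```

```text
t 3.95 p [ 0.5196 -0.3297  0.1652] yaw -14.88 z [ 0.012 -0.005 -1.   ] F [-0.2  0.2 -0.6] w 0.766
{"tx": -0.0011, "ty": -0.0007, "tz": 0.0137, "ax": 0.15, "ay": 0.02, "az": 0.1, "jaw": 60}
{"tx": -0.0011, "ty": -0.0006, "tz": 0.0137, "ax": 0.16, "ay": 0.01, "az": 0.1, "jaw": 60}
{"tx": -0.001, "ty": -0.0005, "tz": 0.0136, "ax": 0.15, "ay": 0.02, "az": 0.11, "jaw": 60}
{"tx": -0.0011, "ty": -0.0006, "tz": 0.0137, "ax": 0.16, "ay": 0.02, "az": 0.1, "jaw": 60}
{"tx": -0.0011, "ty": -0.0005, "tz": 0.0137, "ax": 0.15, "ay": 0.02, "az": 0.1, "jaw": 60}
```

View pics/w3c.png

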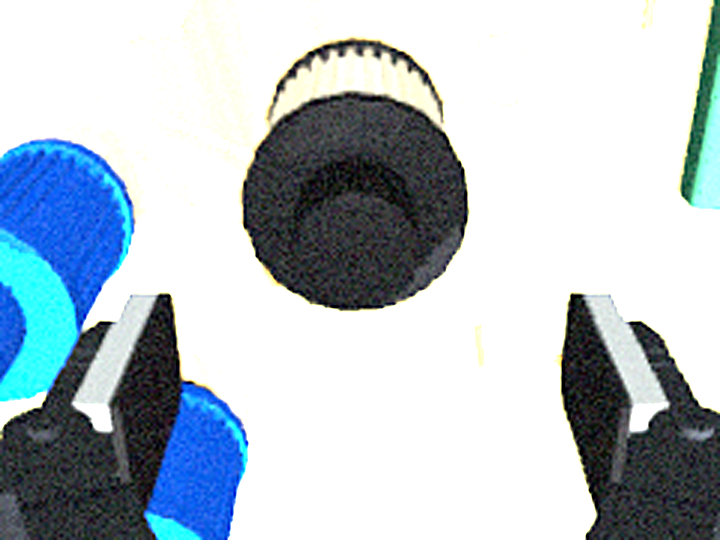

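```bash
python3 - <<'E'
from h import *
f=manip.grab_frame('wrist');st()
a=fonz(f,318.3,217.7,.094);b=fonz(f,319,233.3,.12);print(a,b)
plan(np.array([*((a+b)[:2]/2),.096]),down(-15.4),5,60)
E
```

```text
t 4.05 p [ 0.5197 -0.3301  0.1655] yaw -14.9 z [ 0.013 -0.005 -1.   ] F [ 0.1 -0.9  0.5] w 0.765
[ 0.51670736 -0.33536803  0.094     ] [ 0.51693589 -0.33631895  0.12      ]
{"tx": -0.0012, "ty": -0.0005, "tz": 0.0139, "ax": 0.16, "ay": 0.02, "az": 0.1, "jaw": 60}
{"tx": -0.0013, "ty": -0.0004, "tz": 0.0139, "ax": 0.16, "ay": 0.02, "az": 0.1, "jaw": 60}
{"tx": -0.0012, "ty": -0.0004, "tz": 0.0139, "ax": 0.16, "ay": 0.02, "az": 0.1, "jaw": 60}
{"tx": -0.0013, "ty": -0.0003, "tz": 0.0139, "ax": 0.16, "ay": 0.02, "az": 0.1, "jaw": 60}
{"tx": -0.0013, "ty": -0.0003, "tz": 0.0139, "ax": 0.16, "ay": 0.02, "az": 0.1, "jaw": 60}
```

move_arm --rows '[{"tx":-0.0013,"ty":0,"tz":0.014,"ax":0.2,"ay":0,"az":0.1,"jaw":60},{"tx":-0.0013,"ty":0,"tz":0.014,"ax":0.2,"ay":0,"az":0.1,"jaw":60},{"tx":-0.0013,"ty":0,"tz":0.014,"ax":0.2,"ay":0,"az":0.1,"jaw":60},{"tx":-0.0013,"ty":0,"tz":0.014,"ax":0.2,"ay":0,"az":0.1,"jaw":60},{"tx":0,"ty":0,"tz":0,"ax":0,"ay":0,"az":0,"jaw":60}]'

```text
time: 4.55
tool_pos: [0.519, -0.3364, 0.1063]
tool_rot: [0.001, 0.795, 0.606, -0.001]
contact_force: [-0.3, 0.5, -0.6]
gripper_width: 0.766
```

```bash
python3 - <<'E'
from h import *
st();plan(np.array([.5168,-.3358,.096]),down(-15.4),3,60)
E
```

```text
t 4.55 p [ 0.519  -0.3364  0.1063] yaw -15.36 z [-0.    -0.003 -1.   ] F [-0.3  0.5 -0.6] w 0.766
{"tx": -0.0, "ty": -0.0008, "tz": 0.0034, "ax": 0.01, "ay": 0.05, "az": 0.01, "jaw": 60}
{"tx": -0.0, "ty": -0.0007, "tz": 0.0035, "ax": 0.02, "ay": 0.06, "az": 0.02, "jaw": 60}
{"tx": -0.0, "ty": -0.0008, "tz": 0.0034, "ax": 0.01, "ay": 0.05, "az": 0.01, "jaw": 60}
```

move_arm --rows '[{"tx":0,"ty":-0.001,"tz":0.004,"ax":0,"ay":0.1,"az":0,"jaw":60},{"tx":0,"ty":-0.001,"tz":0.004,"ax":0,"ay":0.1,"az":0,"jaw":90},{"tx":0,"ty":0,"tz":0.002,"ax":0,"ay":0,"az":0,"jaw":120},{"tx":0,"ty":0,"tz":0,"ax":0,"ay":0,"az":0,"jaw":180},{"tx":0,"ty":0,"tz":0,"ax":0,"ay":0,"az":0,"jaw":220},{"tx":0,"ty":0,"tz":0,"ax":0,"ay":0,"az":0,"jaw":255},{"tx":0,"ty":0,"tz":0,"ax":0,"ay":0,"az":0,"jaw":255},{"tx":0,"ty":0,"tz":0,"ax":0,"ay":0,"az":0,"jaw":255}]'

```text
time: 5.35
tool_pos: [0.5169, -0.3359, 0.0953]
tool_rot: [-0.0, 0.795, 0.606, 0.001]
contact_force: [-0.4, 0.2, -0.6]
gripper_width: 0.329
```

```bash
python3 - <<'E'
from h import *
st();f=grab('wrist','w4.png')
c=f['color'][150:390,180:460]
c=cv2.resize(c,None,fx=2.4,fy=2.4,interpolation=cv2.INTER_CUBIC)[:,:,::-1]
cv2.imwrite('pics/w4c.png',np.clip(c.astype(float)*4,0,255).astype('u1'))
E
```

```text
t 5.35 p [ 0.5169 -0.3359  0.0953] yaw -15.37 z [ 0.001  0.001 -1.   ] F [-0.4  0.2 -0.6] w 0.329
```

View pics/w4c.png

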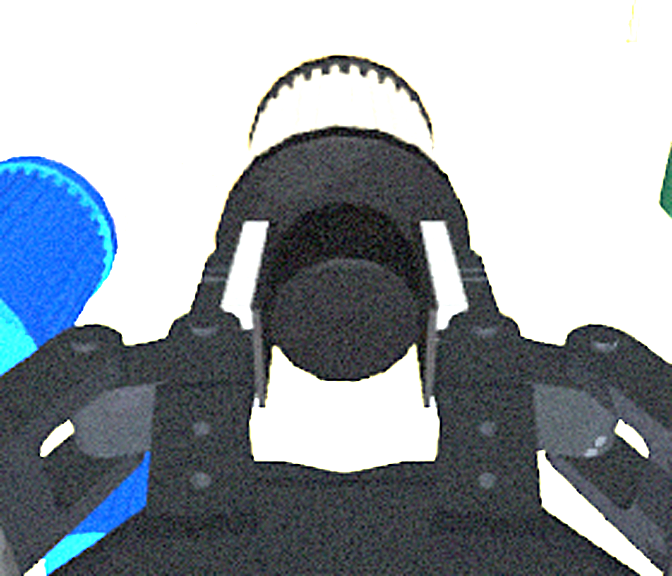

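```bash
python3 - <<'E'
from h import *
st();p,R=pose()
print('up');plan(p+[0,0,.2],down(-15.4),5,255)
print('over');plan(ext(0,-.15,.296),down(-15.4),7,255,p+[0,0,.2],down(-15.4))
E
```

```text
t 5.4 p [ 0.5169 -0.3358  0.0953] yaw -15.37 z [ 0.001  0.001 -1.   ] F [ 0.3  0.8 -2. ] w 0.329
up
{"tx": 0.0001, "ty": 0.0, "tz": -0.04, "ax": 0.01, "ay": -0.01, "az": 0.01, "jaw": 255}
{"tx": -0.0, "ty": 0.0, "tz": -0.04, "ax": 0.0, "ay": -0.02, "az": 0.0, "jaw": 255}
{"tx": 0.0, "ty": 0.0001, "tz": -0.04, "ax": 0.01, "ay": -0.01, "az": 0.01, "jaw": 255}
{"tx": 0.0, "ty": -0.0, "tz": -0.04, "ax": 0.01, "ay": -0.02, "az": 0.01, "jaw": 255}
{"tx": 0.0001, "ty": -0.0, "tz": -0.04, "ax": 0.0, "ay": -0.01, "az": 0.0, "jaw": 255}
over
{"tx": 0.0294, "ty": -0.0146, "tz": -0.0001, "ax": 0.0, "ay": 0.0, "az": 0.0, "jaw": 255}
{"tx": 0.0294, "ty": -0.0146, "tz": -0.0001, "ax": 0.0, "ay": 0.0, "az": 0.0, "jaw": 255}
{"tx": 0.0293, "ty": -0.0146, "tz": -0.0001, "ax": 0.0, "ay": 0.0, "az": 0.0, "jaw": 255}
{"tx": 0.0294, "ty": -0.0146, "tz": -0.0001, "ax": 0.0, "ay": 0.0, "az": 0.0, "jaw": 255}
{"tx": 0.0294, "ty": -0.0146, "tz": -0.0001, "ax": 0.0, "ay": 0.0, "az": 0.0, "jaw": 255}
{"tx": 0.0294, "ty": -0.0146, "tz": -0.0001, "ax": 0.0, "ay": 0.0, "az": 0.0, "jaw": 255}
{"tx": 0.0294, "ty": -0.0146, "tz": -0.0001, "ax": 0.0, "ay": 0.0, "az": 0.0, "jaw": 255}
```

move_arm --rows '[{"tx":0,"ty":0,"tz":-0.02,"ax":0,"ay":0,"az":0,"jaw":255},{"tx":0,"ty":0,"tz":-0.04,"ax":0,"ay":0,"az":0,"jaw":255},{"tx":0,"ty":0,"tz":-0.04,"ax":0,"ay":0,"az":0,"jaw":255},{"tx":0,"ty":0,"tz":-0.04,"ax":0,"ay":0,"az":0,"jaw":255},{"tx":0,"ty":0,"tz":-0.04,"ax":0,"ay":0,"az":0,"jaw":255},{"tx":0,"ty":0,"tz":-0.03,"ax":0,"ay":0,"az":0,"jaw":255},{"tx":0,"ty":0,"tz":0,"ax":0,"ay":0,"az":0,"jaw":255}]'

```text
time: 6.1
tool_pos: [0.5155, -0.3348, 0.3096]
tool_rot: [-0.004, 0.795, 0.606, -0.0]
contact_force: [0.2, 0.6, -1.3]
gripper_width: 0.326
```

move_arm --rows '[{"tx":0.015,"ty":-0.008,"tz":0,"ax":0,"ay":0,"az":0,"jaw":255},{"tx":0.03,"ty":-0.0146,"tz":0,"ax":0,"ay":0,"az":0,"jaw":255},{"tx":0.03,"ty":-0.0146,"tz":0,"ax":0,"ay":0,"az":0,"jaw":255},{"tx":0.03,"ty":-0.0146,"tz":0,"ax":0,"ay":0,"az":0,"jaw":255},{"tx":0.03,"ty":-0.0146,"tz":0,"ax":0,"ay":0,"az":0,"jaw":255},{"tx":0.03,"ty":-0.0146,"tz":0,"ax":0,"ay":0,"az":0,"jaw":255},{"tx":0.03,"ty":-0.0146,"tz":0,"ax":0,"ay":0,"az":0,"jaw":255},{"tx":0.015,"ty":-0.007,"tz":0,"ax":0,"ay":0,"az":0,"jaw":255},{"tx":0,"ty":0,"tz":0,"ax":0,"ay":0,"az":0,"jaw":255},{"tx":0,"ty":0,"tz":0,"ax":0,"ay":0,"az":0,"jaw":255}]'

```text
time: 7.1
tool_pos: [0.4659, -0.0955, 0.2935]
tool_rot: [-0.013, 0.796, 0.606, -0.004]
contact_force: [0.2, -0.3, -1.4]
gripper_width: 0.331
```

```bash
python3 - <<'E'
from h import *
st();f=grab('wrist','w5.png');fs=grab('scene','s5.png');ft=grab('top','t5.png');st()
import pickle;pickle.dump((f,ft,fs),open('f5.pkl','wb'))
c=f['color'][0:250,170:460]
c=cv2.resize(c,None,fx=2.4,fy=2.4,interpolation=cv2.INTER_CUBIC)[:,:,::-1]
cv2.imwrite('pics/w5c.png',np.clip(c.astype(float)*2,0,255).astype('u1'))
E
```

```text
t 7.1 p [ 0.4659 -0.0955  0.2935] yaw -15.45 z [-0.022  0.015 -1.   ] F [ 0.2 -0.3 -1.4] w 0.331
t 7.25 p [ 0.4662 -0.0964  0.2942] yaw -15.55 z [-0.021  0.015 -1.   ] F [ 0.5  0.6 -0.8] w 0.331
```

View pics/w5c.png

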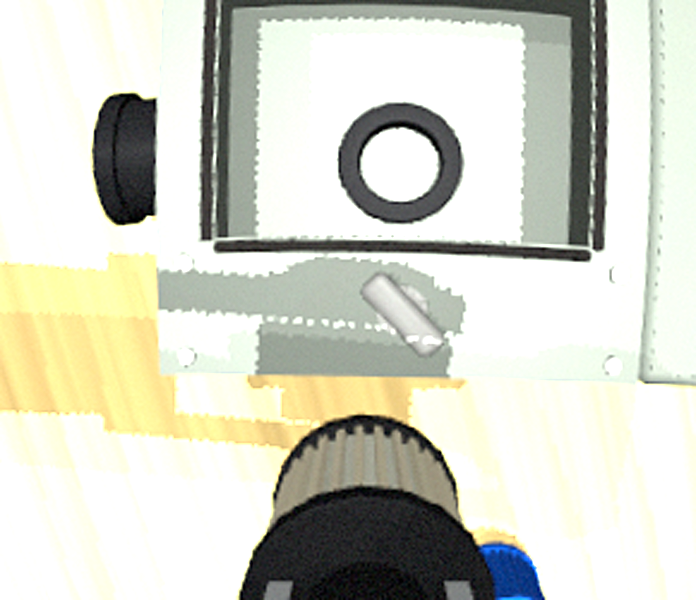

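View pics/s5.png

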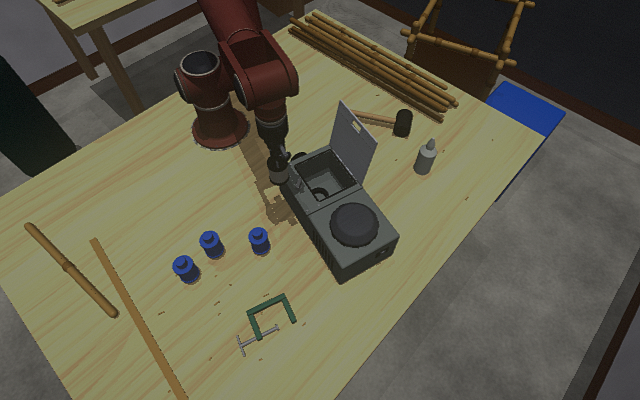

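```bash
python3 - <<'E'
from h import *
import pickle
f,ft,fs=pickle.load(open('f5.pkl','rb'))
P=lambda x,y:((x+.5)/2.4-.5+170,(y+.5)/2.4-.5)
def w(x,y,z): return fonz(f,*P(x,y),z)
r=w(400.5,162,.032);print('ring',r,'exp',ext(0,-.01,.032))
a=w(213,243,.14);b=w(590,257,.14);print('edge',a,b,np.linalg.norm(a-b),np.degrees(np.arctan2(*(b-a)[1::-1])), 'exp',ext(-.075,-.054,.14),ext(.075,-.054,.14))
a=w(160,373,.14);b=w(645,382,.14);print('frame',a,b,'exp',ext(-.1,-.11,.14),ext(.1,-.11,.14))
for q in [(372,282),(435,345)]: print(w(*q,.164))
a=w(372,282,.164);b=w(435,345,.164);print('wing c',(a+b)/2,np.linalg.norm(a-b),np.degrees(np.arctan2(*(b-a)[1::-1])),ext(0,-.083,.164))
# lower cap of held filter: bottom ~ tcp z-.0953+.018
for q,z in [((366,500),.2)]: pass
p=np.array([.4659,-.0955,.2935])
E
```

```text
ring [0.51075186 0.02203102 0.032     ] exp [0.51014444 0.02455905 0.032     ]
edge [4.25175313e-01 3.49988716e-05 1.40000000e-01] [ 0.56974197 -0.04439909  0.14      ] 0.15124122045678393 -17.085364252762968 exp [0.42615281 0.00205556 0.14      ] [ 0.57076712 -0.03777786  0.14      ]
frame [ 0.38731509 -0.04435963  0.14      ] [ 0.58223076 -0.10042531  0.14      ] exp [ 0.38717929 -0.04529488  0.14      ] [ 0.57999837 -0.09840611  0.14      ]
[ 0.48266647 -0.03234542  0.164     ]
[ 0.49887674 -0.0607591   0.164     ]
wing c [ 0.49077161 -0.04655226  0.164     ] 0.03271253416309179 -60.2948374175653 [ 0.49075884 -0.04581992  0.164     ]
```

```bash
sed -i 's/radians(-15.4)/radians(-15.6)/' h.py; python3 - <<'E'
from h import *
st();plan(np.array([.5103,.0235,.29]),down(-15.6),6,255)
E
```

```text
t 7.25 p [ 0.4662 -0.0964  0.2942] yaw -15.55 z [-0.021  0.015 -1.   ] F [ 0.5  0.6 -0.8] w 0.331
{"tx": 0.0212, "ty": 0.0017, "tz": 0.0008, "ax": -0.24, "ay": -0.08, "az": 0.01, "jaw": 255}
{"tx": 0.0212, "ty": 0.0018, "tz": 0.0008, "ax": -0.23, "ay": -0.08, "az": 0.0, "jaw": 255}
{"tx": 0.0212, "ty": 0.0017, "tz": 0.0008, "ax": -0.24, "ay": -0.08, "az": 0.01, "jaw": 255}
{"tx": 0.0213, "ty": 0.0017, "tz": 0.0008, "ax": -0.23, "ay": -0.08, "az": 0.01, "jaw": 255}
{"tx": 0.0212, "ty": 0.0017, "tz": 0.0007, "ax": -0.24, "ay": -0.08, "az": 0.0, "jaw": 255}
{"tx": 0.0212, "ty": 0.0017, "tz": 0.0007, "ax": -0.23, "ay": -0.08, "az": 0.01, "jaw": 255}
```

move_arm --rows '[{"tx":0.021,"ty":0.0017,"tz":0.001,"ax":-0.3,"ay":-0.1,"az":0,"jaw":255},{"tx":0.021,"ty":0.0017,"tz":0.001,"ax":-0.3,"ay":-0.1,"az":0,"jaw":255},{"tx":0.021,"ty":0.0017,"tz":0.001,"ax":-0.3,"ay":-0.1,"az":0,"jaw":255},{"tx":0.021,"ty":0.0017,"tz":0.001,"ax":-0.3,"ay":-0.1,"az":0,"jaw":255},{"tx":0.021,"ty":0.0017,"tz":0.001,"ax":-0.2,"ay":-0.1,"az":0,"jaw":255},{"tx":0.021,"ty":0.0017,"tz":0.001,"ax":0,"ay":0,"az":0,"jaw":255},{"tx":0,"ty":0,"tz":0,"ax":0,"ay":0,"az":0,"jaw":255}]'

```text
time: 7.95
tool_pos: [0.5142, 0.0189, 0.287]
tool_rot: [0.001, 0.8, 0.6, -0.001]
contact_force: [-0.2, -1.2, -2.2]
gripper_width: 0.331
```

```bash
python3 - <<'E'
from h import *
st();plan(np.array([.5103,.0235,.145]),down(-15.6),6,255)
ft=grab('top','t6.png');f=grab('wrist','w6.png')
E
```

```text
t 7.95 p [0.5142 0.0189 0.287 ] yaw -16.31 z [-0.    -0.002 -1.   ] F [-0.2 -1.2 -2.2] w 0.331
{"tx": 0.0006, "ty": -0.0008, "tz": 0.0237, "ax": 0.0, "ay": 0.02, "az": -0.12, "jaw": 255}
{"tx": 0.0006, "ty": -0.0009, "tz": 0.0236, "ax": 0.0, "ay": 0.03, "az": -0.12, "jaw": 255}
{"tx": 0.0006, "ty": -0.0008, "tz": 0.0237, "ax": 0.01, "ay": 0.02, "az": -0.11, "jaw": 255}
{"tx": 0.0006, "ty": -0.0009, "tz": 0.0237, "ax": -0.0, "ay": 0.02, "az": -0.12, "jaw": 255}
{"tx": 0.0006, "ty": -0.0008, "tz": 0.0237, "ax": 0.0, "ay": 0.03, "az": -0.12, "jaw": 255}
{"tx": 0.0006, "ty": -0.0008, "tz": 0.0236, "ax": 0.0, "ay": 0.02, "az": -0.12, "jaw": 255}
```

View pics/w6.png

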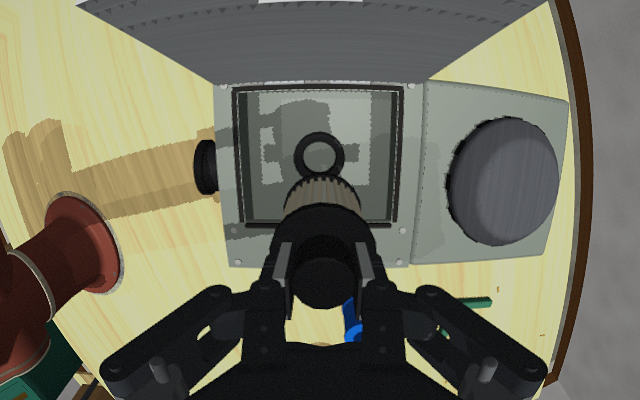

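```bash
python3 - <<'E'
from h import *
st();f=grab('wrist','w7.png')
c=f['color'][120:190,280:360]
cv2.imwrite('pics/w7c.png',np.clip(cv2.resize(c,None,fx=7,fy=7,interpolation=cv2.INTER_CUBIC)[:,:,::-1].astype(float)*3,0,255).astype('u1'))
for q in [(319.5,157)]: print(fonz(f,*q,.032))
for q in [(404,88),(238,88),(232,222),(393,226)]:
    print(fonz(f,*q,.14))
for e in [(.075,.075),(-.075,.075),(-.075,-.054),(.075,-.054)]: print(ext(*e,.14))
E
```

```text
t 8.05 p [0.5137 0.0174 0.2872] yaw -16.4 z [-0.    -0.004 -1.   ] F [-0.3  0.4 -1.6] w 0.327
[0.51204133 0.02320999 0.032     ]
[0.61369012 0.08441514 0.14      ]
[0.46465465 0.12853839 0.14      ]
[0.41217974 0.00355353 0.14      ]
[ 0.57123657 -0.04767703  0.14      ]
[0.60520618 0.08626821 0.14      ]
[0.46073179 0.12660618 0.14      ]
[0.42604114 0.00235821 0.14      ]
[ 0.57051552 -0.03797977  0.14      ]
```

View pics/w7c.png

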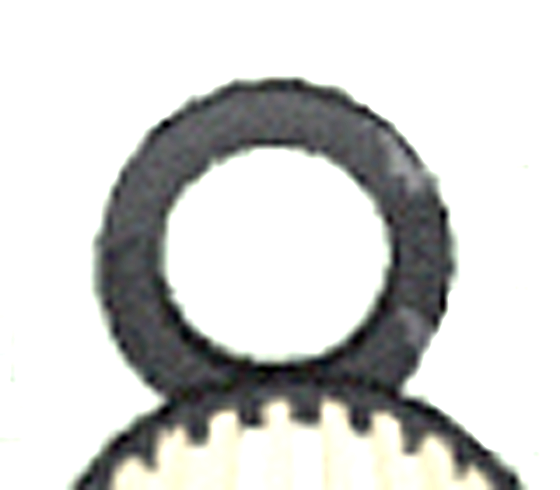

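move_arm --rows '[{"tx":0.0013,"ty":-0.0003,"tz":0.024,"ax":0,"ay":0.1,"az":-0.2,"jaw":255},{"tx":0.0013,"ty":-0.0003,"tz":0.024,"ax":0,"ay":0.1,"az":-0.2,"jaw":255},{"tx":0.0013,"ty":-0.0003,"tz":0.024,"ax":0,"ay":0,"az":-0.2,"jaw":255},{"tx":0.0013,"ty":-0.0003,"tz":0.024,"ax":0,"ay":0,"az":-0.2,"jaw":255},{"tx":0.001,"ty":-0.0003,"tz":0.02,"ax":0,"ay":0,"az":0,"jaw":255},{"tx":0,"ty":0,"tz":0.015,"ax":0,"ay":0,"az":0,"jaw":255},{"tx":0,"ty":0,"tz":0,"ax":0,"ay":0,"az":0,"jaw":255},{"tx":0,"ty":0,"tz":0,"ax":0,"ay":0,"az":0,"jaw":255}]'

```text
time: 8.9
tool_pos: [0.5155, 0.0142, 0.1551]
tool_rot: [0.003, 0.8, 0.6, 0.002]
contact_force: [0.6, 0.0, -0.6]
gripper_width: 0.332
```

```bash
python3 - <<'E'
from h import *
st();f=grab('wrist','w8.png');plan(np.array([.511,.0235,.135]),down(-15.6),2,255)
E
```

```text
t 8.9 p [0.5155 0.0142 0.1551] yaw -16.31 z [ 0.007 -0.004 -1.   ] F [ 0.6  0.  -0.6] w 0.332
{"tx": 0.0038, "ty": -0.0035, "tz": 0.01, "ax": 0.21, "ay": 0.05, "az": -0.35, "jaw": 255}
{"tx": 0.0039, "ty": -0.0035, "tz": 0.0101, "ax": 0.22, "ay": 0.04, "az": -0.36, "jaw": 255}
```

View pics/w8.png

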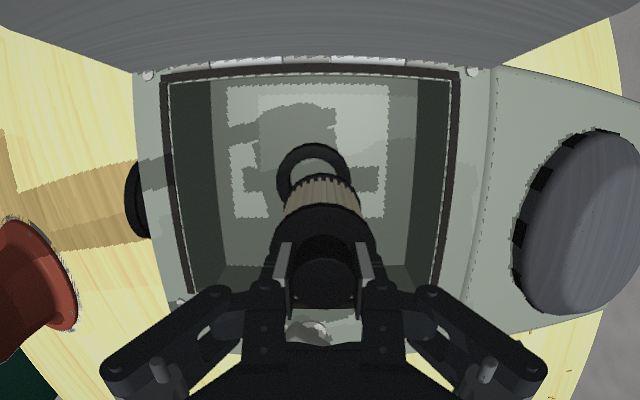

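move_arm --rows '[{"tx":0.004,"ty":-0.0035,"tz":0.003,"ax":0.2,"ay":0,"az":-0.3,"jaw":255},{"tx":0.004,"ty":-0.0035,"tz":0.003,"ax":0.2,"ay":0,"az":-0.3,"jaw":255},{"tx":0,"ty":0,"tz":0,"ax":0,"ay":0,"az":0,"jaw":255},{"tx":0,"ty":0,"tz":0,"ax":0,"ay":0,"az":0,"jaw":255}]'

```text
time: 9.35
tool_pos: [0.5129, 0.0245, 0.1525]
tool_rot: [0.003, 0.797, 0.604, 0.002]
contact_force: [0.3, -1.9, -1.5]
gripper_width: 0.327
```

```bash
python3 - <<'E'
from h import *
st();f=grab('wrist','w9.png');plan(np.array([.511,.0235,.135]),down(-15.6),2,255)
c=f['color'][120:320,260:380]
cv2.imwrite('pics/w9c.png',np.clip(cv2.resize(c,None,fx=3,fy=3,interpolation=cv2.INTER_CUBIC)[:,:,::-1].astype(float)*3,0,255).astype('u1'))
E
```

```text
t 9.35 p [0.5129 0.0245 0.1525] yaw -15.65 z [ 0.006 -0.002 -1.   ] F [ 0.3 -1.9 -1.5] w 0.327
{"tx": -0.0007, "ty": -0.0008, "tz": 0.0088, "ax": 0.18, "ay": 0.01, "az": -0.03, "jaw": 255}
{"tx": -0.0008, "ty": -0.0008, "tz": 0.0087, "ax": 0.18, "ay": 0.0, "az": -0.02, "jaw": 255}
```

View pics/w9c.png

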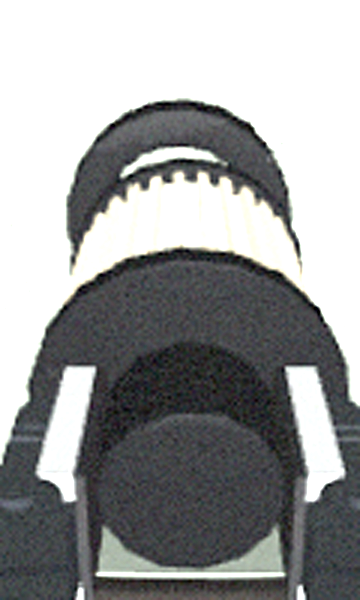

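move_arm --rows '[{"tx":-0.0006,"ty":-0.001,"tz":0.006,"ax":0.2,"ay":0,"az":0,"jaw":255},{"tx":-0.0004,"ty":-0.001,"tz":0.006,"ax":0.2,"ay":0,"az":0,"jaw":255},{"tx":0,"ty":0,"tz":0.004,"ax":0,"ay":0,"az":0,"jaw":255},{"tx":0,"ty":0,"tz":0,"ax":0,"ay":0,"az":0,"jaw":255},{"tx":0,"ty":0,"tz":0,"ax":0,"ay":0,"az":0,"jaw":255}]'

```text
time: 9.9
tool_pos: [0.5103, 0.024, 0.1347]
tool_rot: [-0.001, 0.797, 0.604, -0.001]
contact_force: [0.1, 0.2, -1.1]
gripper_width: 0.329
```

```bash
python3 - <<'E'
from h import *
st();f=grab('wrist','w10.png');plan(np.array([.5105,.0235,.135]),down(-15.6),2,255)
c=f['color'][120:320,260:380]
cv2.imwrite('pics/w10c.png',np.clip(cv2.resize(c,None,fx=3,fy=3,interpolation=cv2.INTER_CUBIC)[:,:,::-1].astype(float)*3,0,255).astype('u1'))
E
```

```text
t 9.9 p [0.5103 0.024  0.1347] yaw -15.65 z [-0.002  0.    -1.   ] F [ 0.1  0.2 -1.1] w 0.329
{"tx": -0.0002, "ty": 0.0002, "tz": -0.0001, "ax": -0.06, "ay": 0.02, "az": -0.02, "jaw": 255}
{"tx": -0.0002, "ty": 0.0001, "tz": -0.0002, "ax": -0.06, "ay": 0.01, "az": -0.03, "jaw": 255}
```

View pics/w10c.png

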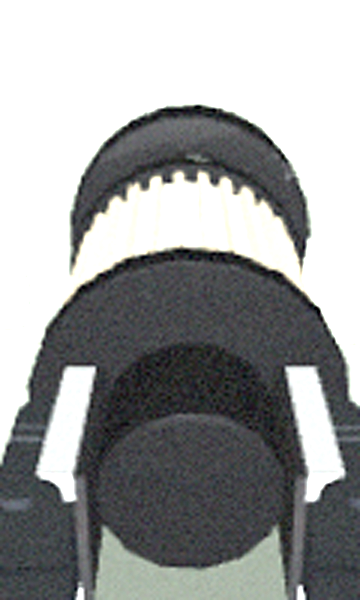

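move_arm --rows '[{"tx":-0.0003,"ty":0.0007,"tz":0.004,"ax":-0.1,"ay":0,"az":0,"jaw":255},{"tx":0,"ty":0,"tz":0.004,"ax":0,"ay":0,"az":0,"jaw":255},{"tx":0,"ty":0,"tz":0.003,"ax":0,"ay":0,"az":0,"jaw":255},{"tx":0,"ty":0,"tz":0,"ax":0,"ay":0,"az":0,"jaw":255},{"tx":0,"ty":0,"tz":0,"ax":0,"ay":0,"az":0,"jaw":255}]'

```text
time: 10.45
tool_pos: [0.5111, 0.0234, 0.123]
tool_rot: [0.0, 0.797, 0.604, -0.0]
contact_force: [-0.3, 0.4, -1.2]
gripper_width: 0.327
```

```bash
python3 - <<'E'
from h import *
st();print(manip.state()['ft_torque']);plan(np.array([.5107,.0235,.109]),down(-15.6),3,255)
E
```

```text
t 10.45 p [0.5111 0.0234 0.123 ] yaw -15.66 z [ 0.    -0.001 -1.   ] F [-0.3  0.4 -1.2] w 0.327
[0.0180071  0.05226483 0.01089835]
{"tx": -0.0, "ty": -0.0002, "tz": 0.0047, "ax": 0.01, "ay": 0.01, "az": -0.02, "jaw": 255}
{"tx": -0.0, "ty": -0.0001, "tz": 0.0046, "ax": 0.0, "ay": 0.01, "az": -0.02, "jaw": 255}
{"tx": -0.0, "ty": -0.0002, "tz": 0.0047, "ax": 0.01, "ay": 0.01, "az": -0.02, "jaw": 255}
```

No contact force at bottom ≈ 0.028 m, so the spigot is entering the bore.

move_arm --rows '[{"tx":0,"ty":0,"tz":0.004,"ax":0,"ay":0,"az":0,"jaw":255},{"tx":0,"ty":0,"tz":0.004,"ax":0,"ay":0,"az":0,"jaw":255},{"tx":0,"ty":0,"tz":0.003,"ax":0,"ay":0,"az":0,"jaw":255},{"tx":0,"ty":0,"tz":0,"ax":0,"ay":0,"az":0,"jaw":255}]'

```text
time: 10.85
tool_pos: [0.5112, 0.0234, 0.1112]
tool_rot: [0.0, 0.797, 0.604, 0.0]
contact_force: [-1.0, -0.6, -2.4]
gripper_width: 0.329
```

```bash
python3 - <<'E'
from h import *
st();print(manip.state()['ft_torque'])
E
```

```text
t 10.85 p [0.5112 0.0234 0.1112] yaw -15.65 z [ 0.    -0.001 -1.   ] F [-1.  -0.6 -2.4] w 0.329
[0.00732682 0.06515388 0.01915841]
```

move_arm --rows '[{"tx":0,"ty":0,"tz":0.0015,"ax":0,"ay":0,"az":0,"jaw":255},{"tx":0,"ty":0,"tz":0.001,"ax":0,"ay":0,"az":0,"jaw":255},{"tx":0,"ty":0,"tz":0.001,"ax":0,"ay":0,"az":0,"jaw":255}]'

```text
time: 11.15
tool_pos: [0.5114, 0.0235, 0.1092]
tool_rot: [0.0, 0.797, 0.604, -0.0]
contact_force: [-4.2, 0.1, 7.4]
gripper_width: 0.329
```

```bash
python3 - <<'E'
from h import *
st();print(manip.state()['ft_torque'])
E
```

```text
t 11.15 p [0.5114 0.0235 0.1092] yaw -15.65 z [-0.    -0.001 -1.   ] F [-4.2  0.1  7.4] w 0.329
[ 0.0777753   0.86048277 -0.03243034]
```

move_arm --rows '[{"tx":0,"ty":0,"tz":0,"ax":0,"ay":0,"az":0,"jaw":120},{"tx":0,"ty":0,"tz":0,"ax":0,"ay":0,"az":0,"jaw":80},{"tx":0,"ty":0,"tz":0,"ax":0,"ay":0,"az":0,"jaw":80},{"tx":0,"ty":0,"tz":0,"ax":0,"ay":0,"az":0,"jaw":80}]'

```text
time: 11.55
tool_pos: [0.5127, 0.0233, 0.1101]
tool_rot: [0.001, 0.797, 0.604, 0.001]
contact_force: [0.0, 1.0, -0.2]
gripper_width: 0.688
```

```bash
python3 - <<'E'
from h import *
st();f=grab('wrist','w11.png')
c=f['color'][100:320,200:440]
cv2.imwrite('pics/w11c.png',np.clip(cv2.resize(c,None,fx=2.5,fy=2.5,interpolation=cv2.INTER_CUBIC)[:,:,::-1].astype(float)*3,0,255).astype('u1'))
E
```

```text
t 11.55 p [0.5127 0.0233 0.1101] yaw -15.65 z [ 0.004 -0.001 -1.   ] F [ 0.   1.  -0.2] w 0.688
```

View pics/w11c.png

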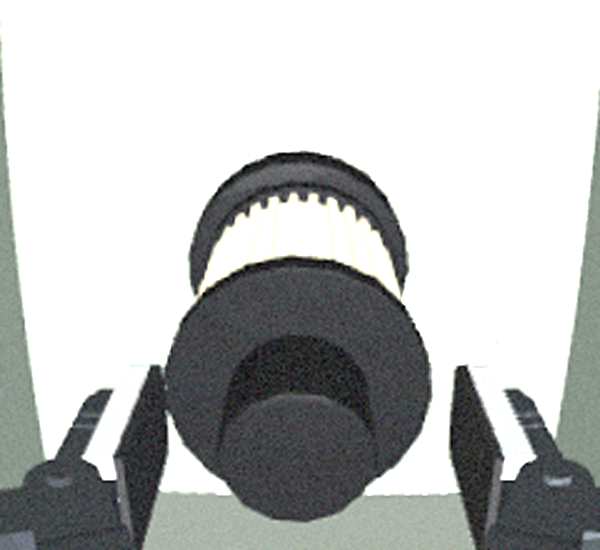

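```bash
python3 - <<'E'
from h import *
p,R=pose();print('up');plan(p+[0,0,.12],down(-15.6),4,80)
print('over');plan(ext(0,-.13,.23),down(-15.6),4,0,p+[0,0,.12],down(-15.6))
E
```

```text
up
{"tx": 0.0, "ty": 0.0001, "tz": -0.03, "ax": 0.05, "ay": -0.0, "az": -0.01, "jaw": 80}
{"tx": 0.0, "ty": 0.0001, "tz": -0.03, "ax": 0.05, "ay": -0.0, "az": -0.01, "jaw": 80}
{"tx": 0.0, "ty": 0.0, "tz": -0.03, "ax": 0.05, "ay": -0.0, "az": -0.02, "jaw": 80}
{"tx": 0.0, "ty": 0.0001, "tz": -0.03, "ax": 0.06, "ay": -0.01, "az": -0.01, "jaw": 80}
over
{"tx": -0.0299, "ty": -0.0007, "tz": 0.0, "ax": 0.0, "ay": 0.0, "az": 0.0, "jaw": 0}
{"tx": -0.0298, "ty": -0.0007, "tz": 0.0, "ax": 0.0, "ay": 0.0, "az": 0.0, "jaw": 0}
{"tx": -0.0299, "ty": -0.0007, "tz": 0.0, "ax": 0.0, "ay": 0.0, "az": 0.0, "jaw": 0}
{"tx": -0.0299, "ty": -0.0007, "tz": 0.0, "ax": 0.0, "ay": 0.0, "az": 0.0, "jaw": 0}
```

move_arm --rows '[{"tx":0,"ty":0,"tz":-0.03,"ax":0,"ay":0,"az":0,"jaw":80},{"tx":0,"ty":0,"tz":-0.03,"ax":0,"ay":0,"az":0,"jaw":80},{"tx":0,"ty":0,"tz":-0.03,"ax":0,"ay":0,"az":0,"jaw":80},{"tx":0,"ty":0,"tz":-0.03,"ax":0.1,"ay":0,"az":0,"jaw":80},{"tx":-0.03,"ty":-0.001,"tz":0,"ax":0.1,"ay":0,"az":0,"jaw":60},{"tx":-0.03,"ty":-0.001,"tz":0,"ax":0,"ay":0,"az":0,"jaw":60},{"tx":-0.03,"ty":-0.001,"tz":0,"ax":0,"ay":0,"az":0,"jaw":60},{"tx":-0.03,"ty":-0.001,"tz":0,"ax":0,"ay":0,"az":0,"jaw":60},{"tx":-0.01,"ty":0,"tz":0,"ax":0,"ay":0,"az":0,"jaw":60},{"tx":0,"ty":0,"tz":0,"ax":0,"ay":0,"az":0,"jaw":60},{"tx":0,"ty":0,"tz":0,"ax":0,"ay":0,"az":0,"jaw":60}]'

```text
time: 12.7
tool_pos: [0.4723, -0.1039, 0.2346]
tool_rot: [0.0, 0.796, 0.605, 0.0]
contact_force: [0.6, -0.4, -0.5]
gripper_width: 0.762
```

```bash
python3 - <<'E'
from h import *
import pickle
st();f=grab('wrist','w12.png');ft=grab('top','t12.png');fs=grab('scene','s12.png');pickle.dump((f,ft,fs),open('f12.pkl','wb'))
c=f['color'][0:270,170:460]
c=cv2.resize(c,None,fx=2.2,fy=2.2,interpolation=cv2.INTER_CUBIC)[:,:,::-1]
cv2.imwrite('pics/w12c.png',np.clip(c.astype(float)*1.8,0,255).astype('u1'))
E
```

```text
t 12.7 p [ 0.4723 -0.1039  0.2346] yaw -15.51 z [ 0.001 -0.    -1.   ] F [ 0.6 -0.4 -0.5] w 0.762
```

View pics/w12c.png

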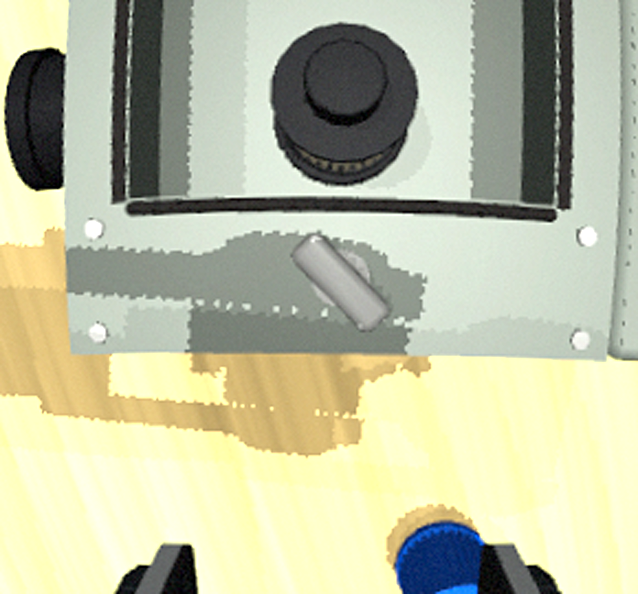

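```bash
python3 - <<'E'
from h import *
import pickle
f,ft,fs=pickle.load(open('f12.pkl','rb'))
P=lambda x,y:((x+.5)/2.2-.5+170,(y+.5)/2.2-.5)
w=lambda q,z: fonz(f,*P(*q),z)
for a,b in [((93,229),(587,236)),((97,332),(581,340)),((130,208),(554,215)),((71,353),(606,360))]:
    A,B=w(a,.141),w(b,.141);print(A[:2],B[:2],'mid',(A+B)[:2]/2,np.linalg.norm(B-A),np.degrees(np.arctan2(*(B-A)[1::-1])))
a=w((307,243),.163);b=w((377,316),.163);print('wing',a,b,(a+b)/2,np.linalg.norm(a-b),np.degrees(np.arctan2(*(b-a)[1::-1])),ext(0,-.083,.164))
k=w((345,79),.134);print('knob',k,'cap',w((345,97),.108))
a=w((130,208),.146);b=w((554,215),.146)
E
```

```text
[ 0.41107869 -0.00430893] [ 0.57987864 -0.05363259] mid [ 0.49547866 -0.02897076] 0.17585858926425083 -16.288460557091774
[ 0.40045772 -0.04029955] [ 0.56967967 -0.09034117] mid [ 0.4850687  -0.06532036] 0.1764659497775323 -16.47378745016441
[ 0.42655262 -0.00179158] [ 0.5692544  -0.04374489] mid [ 0.49790351 -0.02276824] 0.14874097693188942 -16.382963178496237
[ 0.38776624 -0.04453939] [ 0.57814422 -0.10015721] mid [ 0.48295523 -0.0723483 ] 0.19833586230429132 -16.28541427627244
wing [ 0.48364346 -0.0320811   0.163     ] [ 0.49858592 -0.0601885   0.163     ] [ 0.49111469 -0.0461348   0.163     ] 0.03183242130915893 -62.0039963816275 [ 0.49047965 -0.04574249  0.164     ]
knob [0.51092974 0.02092416 0.134     ] cap [0.51076253 0.01910948 0.108     ]
```

```bash
sed -i 's/radians(-15.6)/radians(-16.0)/' h.py; python3 - <<'E'
from h import *
st();plan(np.array([.4909,-.0459,.215]),down(28),7,90)
E
```

```text
t 12.85 p [ 0.4724 -0.1034  0.2345] yaw -15.42 z [ 0.001 -0.    -1.   ] F [-0.5  0.1 -0.2] w 0.769
{"tx": 0.0086, "ty": 0.0004, "tz": 0.0028, "ax": 0.01, "ay": 0.0, "az": -6.2, "jaw": 90}
{"tx": 0.0085, "ty": 0.0013, "tz": 0.0028, "ax": 0.0, "ay": 0.01, "az": -6.21, "jaw": 90}
{"tx": 0.0084, "ty": 0.0022, "tz": 0.0028, "ax": 0.01, "ay": 0.0, "az": -6.2, "jaw": 90}
{"tx": 0.008, "ty": 0.0031, "tz": 0.0028, "ax": 0.0, "ay": 0.01, "az": -6.2, "jaw": 90}
{"tx": 0.0077, "ty": 0.0039, "tz": 0.0027, "ax": 0.01, "ay": 0.0, "az": -6.21, "jaw": 90}
{"tx": 0.0072, "ty": 0.0048, "tz": 0.0028, "ax": 0.0, "ay": 0.01, "az": -6.2, "jaw": 90}
{"tx": 0.0066, "ty": 0.0055, "tz": 0.0028, "ax": 0.01, "ay": 0.0, "az": -6.2, "jaw": 90}
```

move_arm --rows '[{"tx":0.0086,"ty":0.0004,"tz":0.002,"ax":0,"ay":0,"az":-6.2,"jaw":90},{"tx":0.0085,"ty":0.0013,"tz":0.002,"ax":0,"ay":0,"az":-6.2,"jaw":90},{"tx":0.0084,"ty":0.0022,"tz":0.002,"ax":0,"ay":0,"az":-6.2,"jaw":90},{"tx":0.008,"ty":0.003,"tz":0.002,"ax":0,"ay":0,"az":-6.2,"jaw":90},{"tx":0.0077,"ty":0.004,"tz":0.002,"ax":0,"ay":0,"az":-6.2,"jaw":90},{"tx":0.0072,"ty":0.005,"tz":0.002,"ax":0,"ay":0,"az":-6.2,"jaw":90},{"tx":0.0066,"ty":0.0055,"tz":0.002,"ax":0,"ay":0,"az":-6.2,"jaw":90},{"tx":0,"ty":0,"tz":0,"ax":0,"ay":0,"az":0,"jaw":90},{"tx":0,"ty":0,"tz":0,"ax":0,"ay":0,"az":0,"jaw":90}]'

```text
time: 13.75
tool_pos: [0.4923, -0.0356, 0.2192]
tool_rot: [-0.001, 0.498, 0.867, 0.0]
contact_force: [-0.2, 0.4, 0.2]
gripper_width: 0.645
```

```bash
python3 - <<'E'
from h import *
st();f=grab('wrist','w13.png');plan(np.array([.4909,-.0459,.18]),down(28),3,90)
c=f['color'][130:330,200:440]
cv2.imwrite('pics/w13c.png',np.clip(cv2.resize(c,None,fx=3,fy=3,interpolation=cv2.INTER_CUBIC)[:,:,::-1].astype(float)*2,0,255).astype('u1'))
E
```

```text
t 13.75 p [ 0.4923 -0.0356  0.2192] yaw 30.32 z [-0.     0.001 -1.   ] F [-0.2  0.4  0.2] w 0.645
{"tx": -0.0027, "ty": -0.0021, "tz": 0.0131, "ax": 0.01, "ay": -0.03, "az": 0.77, "jaw": 90}
{"tx": -0.0028, "ty": -0.0021, "tz": 0.013, "ax": 0.0, "ay": -0.03, "az": 0.78, "jaw": 90}
{"tx": -0.0027, "ty": -0.002, "tz": 0.0131, "ax": 0.01, "ay": -0.04, "az": 0.77, "jaw": 90}
```

View pics/w13c.png

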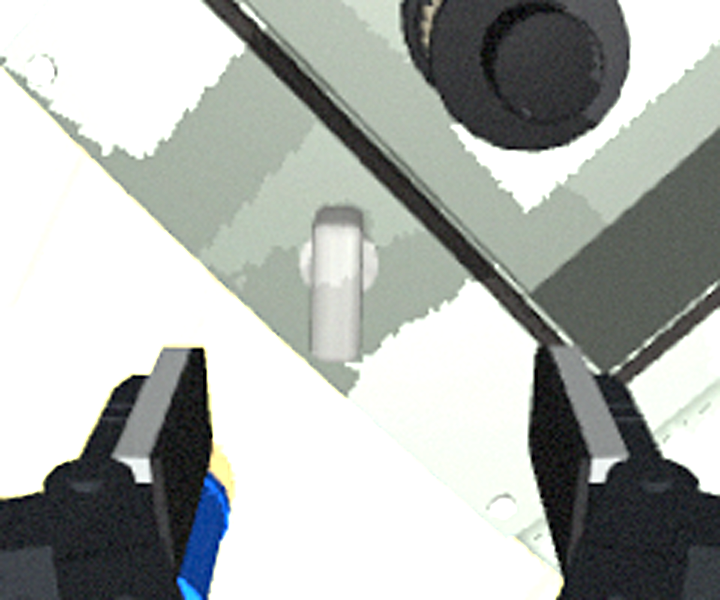

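```bash
python3 - <<'E'
from h import *
f=manip.grab_frame('wrist')
P=lambda x,y:((x+.5)/3-.5+200,(y+.5)/3-.5+130)
w=lambda q,z: fonz(f,*P(*q),z)
a=w((338,225),.164);b=w((335,352),.164);print(a,b,(a+b)/2,np.linalg.norm(a-b),np.degrees(np.arctan2(*(b-a)[1::-1])))
plan(np.array([*((a+b)[:2]/2),.18]),down(30),4,90)
E
```

```text
[ 0.48176914 -0.03110963  0.164     ] [ 0.4969285 -0.0592388  0.164    ] [ 0.48934882 -0.04517421  0.164     ] 0.03195397011349112 -61.67890532481322
{"tx": -0.0016, "ty": -0.0018, "tz": 0.0098, "ax": 0.01, "ay": -0.02, "az": 0.08, "jaw": 90}
{"tx": -0.0016, "ty": -0.0018, "tz": 0.0098, "ax": 0.0, "ay": -0.02, "az": 0.07, "jaw": 90}
{"tx": -0.0017, "ty": -0.0017, "tz": 0.0098, "ax": 0.01, "ay": -0.02, "az": 0.08, "jaw": 90}
{"tx": -0.0016, "ty": -0.0018, "tz": 0.0099, "ax": 0.0, "ay": -0.02, "az": 0.07, "jaw": 90}
```

move_arm --rows '[{"tx":-0.002,"ty":-0.0017,"tz":0.01,"ax":0,"ay":0,"az":0.4,"jaw":90},{"tx":-0.002,"ty":-0.0017,"tz":0.01,"ax":0,"ay":0,"az":0.4,"jaw":90},{"tx":-0.002,"ty":-0.0017,"tz":0.01,"ax":0,"ay":0,"az":0.4,"jaw":90},{"tx":-0.0017,"ty":-0.0017,"tz":0.01,"ax":0,"ay":0,"az":0,"jaw":90},{"tx":0,"ty":0,"tz":0,"ax":0,"ay":0,"az":0,"jaw":90},{"tx":0,"ty":0,"tz":0,"ax":0,"ay":0,"az":0,"jaw":90}]'

```text
time: 14.45
tool_pos: [0.4888, -0.048, 0.1744]
tool_rot: [-0.002, 0.51, 0.86, 0.0]
contact_force: [0.5, -0.1, 0.1]
gripper_width: 0.647
```

```bash
python3 - <<'E'
from h import *
st();f=grab('wrist','w14.png');plan(np.array([.4901,-.0457,.152]),down(29),3,90)
c=f['color'][130:330,200:440]
cv2.imwrite('pics/w14c.png',np.clip(cv2.resize(c,None,fx=3,fy=3,interpolation=cv2.INTER_CUBIC)[:,:,::-1].astype(float)*2,0,255).astype('u1'))
E
```

```text
t 14.45 p [ 0.4888 -0.048   0.1744] yaw 28.72 z [-0.003  0.002 -1.   ] F [ 0.5 -0.1  0.1] w 0.647
{"tx": 0.0004, "ty": 0.0008, "tz": 0.0074, "ax": -0.03, "ay": -0.06, "az": -0.09, "jaw": 90}
{"tx": 0.0005, "ty": 0.0008, "tz": 0.0074, "ax": -0.04, "ay": -0.05, "az": -0.09, "jaw": 90}
{"tx": 0.0004, "ty": 0.0007, "tz": 0.0074, "ax": -0.03, "ay": -0.06, "az": -0.09, "jaw": 90}
```

View pics/w14c.png

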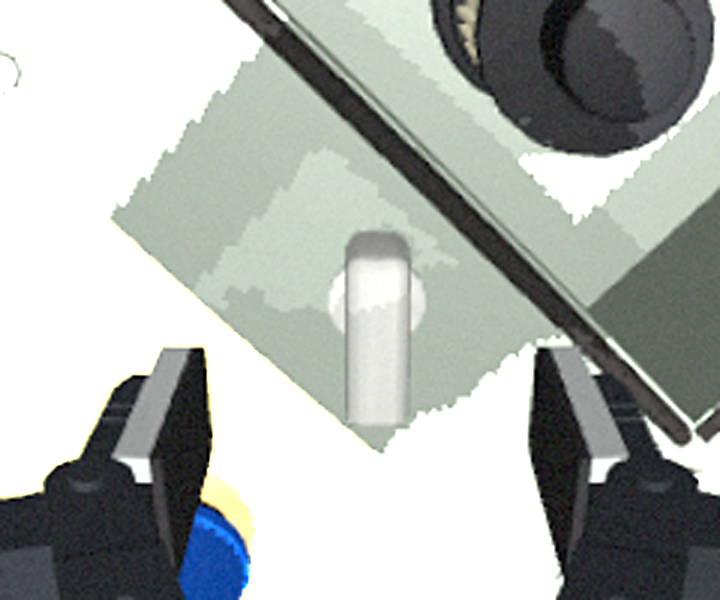

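move_arm --rows '[{"tx":0.0005,"ty":0.0008,"tz":0.008,"ax":0,"ay":0,"az":0,"jaw":90},{"tx":0.0005,"ty":0.0004,"tz":0.008,"ax":0,"ay":0,"az":0,"jaw":120},{"tx":0.0005,"ty":0,"tz":0.007,"ax":0,"ay":0,"az":0,"jaw":150},{"tx":0,"ty":0,"tz":0,"ax":0,"ay":0,"az":0,"jaw":180},{"tx":0,"ty":0,"tz":0,"ax":0,"ay":0,"az":0,"jaw":180}]'

```text
time: 15.0
tool_pos: [0.4896, -0.0457, 0.15]
tool_rot: [-0.001, 0.509, 0.861, 0.0]
contact_force: [-0.6, 0.1, 0.4]
gripper_width: 0.294
```

```bash
python3 - <<'E'
from h import *
st();f=grab('wrist','w15.png');plan(np.array([.4901,-.0457,.151]),down(29),3,90)
c=f['color'][130:330,200:440]
cv2.imwrite('pics/w15c.png',np.clip(cv2.resize(c,None,fx=3,fy=3,interpolation=cv2.INTER_CUBIC)[:,:,::-1].astype(float)*2,0,255).astype('u1'))
E
```

```text
t 15.0 p [ 0.4896 -0.0457  0.15  ] yaw 28.75 z [-0.002  0.001 -1.   ] F [-0.6  0.1  0.4] w 0.294
{"tx": -0.0001, "ty": 0.0002, "tz": -0.0004, "ax": -0.02, "ay": -0.04, "az": -0.08, "jaw": 90}
{"tx": -0.0001, "ty": 0.0002, "tz": -0.0003, "ax": -0.01, "ay": -0.04, "az": -0.08, "jaw": 90}
{"tx": -0.0001, "ty": 0.0001, "tz": -0.0004, "ax": -0.02, "ay": -0.05, "az": -0.09, "jaw": 90}
```

View pics/w15c.png

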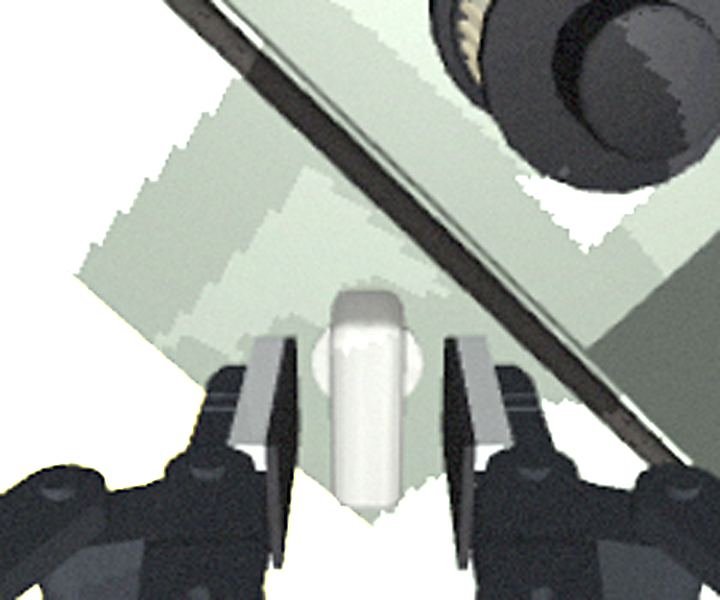

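move_arm --rows '[{"tx":0,"ty":0,"tz":0,"ax":0,"ay":0,"az":0,"jaw":210},{"tx":0,"ty":0,"tz":0,"ax":0,"ay":0,"az":0,"jaw":235},{"tx":0,"ty":0,"tz":0,"ax":0,"ay":0,"az":0,"jaw":255},{"tx":0,"ty":0,"tz":0,"ax":0,"ay":0,"az":0,"jaw":255},{"tx":0,"ty":0,"tz":0,"ax":0,"ay":0,"az":0,"jaw":255}]'

```text
time: 15.55
tool_pos: [0.4891, -0.046, 0.1504]
tool_rot: [-0.001, 0.51, 0.86, -0.0]
contact_force: [-1.0, 0.0, 0.6]
gripper_width: 0.119
```

move_arm --rows '[{"tx":0,"ty":0,"tz":0,"ax":0,"ay":0,"az":-3,"jaw":255},{"tx":0,"ty":0,"tz":0,"ax":0,"ay":0,"az":-4,"jaw":255},{"tx":0,"ty":0,"tz":0,"ax":0,"ay":0,"az":-4,"jaw":255},{"tx":0,"ty":0,"tz":0,"ax":0,"ay":0,"az":-4,"jaw":255},{"tx":0,"ty":0,"tz":0,"ax":0,"ay":0,"az":0,"jaw":255}]'

```text
time: 16.05
tool_pos: [0.489, -0.0461, 0.1504]
tool_rot: [-0.001, 0.388, 0.921, -0.0]
contact_force: [-1.1, -0.7, -0.5]
gripper_width: 0.12
```

```bash
python3 - <<'E'
from h import *
st();print(manip.state()['ft_torque'])
E
```

```text
t 16.05 p [ 0.489  -0.0461  0.1504] yaw 44.28 z [-0.003  0.001 -1.   ] F [-1.1 -0.7 -0.5] w 0.12
[0.02901248 0.16899385 0.07131913]
```

move_arm --rows '[{"tx":0,"ty":0,"tz":0,"ax":0,"ay":0,"az":-5,"jaw":255},{"tx":0,"ty":0,"tz":0,"ax":0,"ay":0,"az":-5,"jaw":255},{"tx":0,"ty":0,"tz":0,"ax":0,"ay":0,"az":-5,"jaw":255},{"tx":0,"ty":0,"tz":0,"ax":0,"ay":0,"az":-5,"jaw":255},{"tx":0,"ty":0,"tz":0,"ax":0,"ay":0,"az":-5,"jaw":255},{"tx":0,"ty":0,"tz":0,"ax":0,"ay":0,"az":-4,"jaw":255},{"tx":0,"ty":0,"tz":0,"ax":0,"ay":0,"az":0,"jaw":255}]'

```text
time: 16.75
tool_pos: [0.4889, -0.0463, 0.1504]
tool_rot: [-0.002, 0.141, 0.99, 0.0]
contact_force: [-0.9, 0.4, -0.1]
gripper_width: 0.121
```

```bash
python3 - <<'E'
from h import *
st();print(manip.state()['ft_torque']);f=grab('wrist','w16.png')
E
```

```text
t 16.75 p [ 0.4889 -0.0463  0.1504] yaw 73.74 z [-0.003  0.001 -1.   ] F [-0.9  0.4 -0.1] w 0.121
[-0.03788278  0.20300215  0.0449642 ]
```

View pics/w16.png

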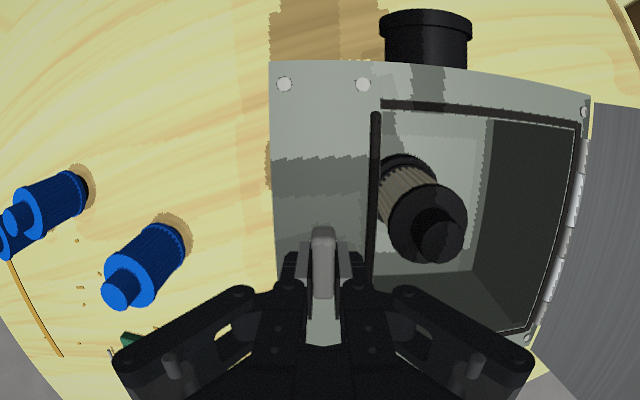

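move_arm --rows '[{"tx":0,"ty":0,"tz":0,"ax":0,"ay":0,"az":0,"jaw":180},{"tx":0,"ty":0,"tz":0,"ax":0,"ay":0,"az":0,"jaw":160},{"tx":0,"ty":0,"tz":0,"ax":0,"ay":0,"az":0,"jaw":160},{"tx":0,"ty":0,"tz":-0.01,"ax":0,"ay":0,"az":0,"jaw":160},{"tx":0,"ty":0,"tz":-0.03,"ax":0,"ay":0,"az":0,"jaw":160},{"tx":0,"ty":0,"tz":-0.03,"ax":0,"ay":0,"az":0,"jaw":160},{"tx":0,"ty":0,"tz":0,"ax":0,"ay":0,"az":0,"jaw":160},{"tx":0,"ty":0,"tz":0,"ax":0,"ay":0,"az":0,"jaw":160}]'

```text
time: 17.6
tool_pos: [0.49, -0.046, 0.2253]
tool_rot: [0.0, 0.145, 0.989, 0.001]
contact_force: [0.8, -0.7, -0.7]
gripper_width: 0.377
```

```bash
python3 - <<'E'
from h import *
st();f=grab('wrist','w17.png')
c=f['color'][30:330,200:560]
cv2.imwrite('pics/w17c.png',np.clip(cv2.resize(c,None,fx=2,fy=2,interpolation=cv2.INTER_CUBIC)[:,:,::-1].astype(float)*1.8,0,255).astype('u1'))
import pickle;pickle.dump(f,open('f17.pkl','wb'))
E
```

```text
t 17.6 p [ 0.49   -0.046   0.2253] yaw 73.35 z [ 0.     0.001 -1.   ] F [ 0.8 -0.7 -0.7] w 0.377
```

View pics/w17c.png

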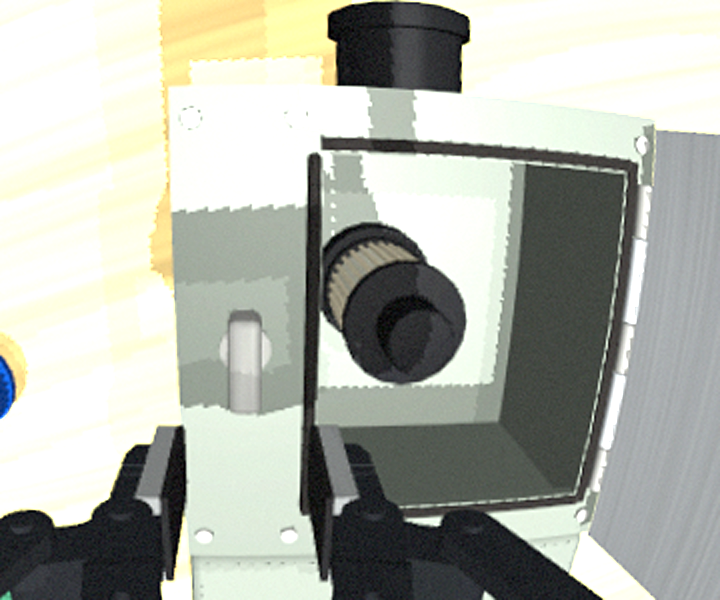

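```bash
python3 - <<'E'
from h import *
import pickle
f=pickle.load(open('f17.pkl','rb'))
w=lambda q,z: fonz(f,(q[0]+.5)/2-.5+200,(q[1]+.5)/2-.5+30,z)
for n,a,b,z in [('rail',(170,90),(190,552),.14),('seal',(315,155),(306,512),.146),('wing top edges L',(229,322),(229,411),.164),('wing R',(261,322),(261,411),.164),('rivets R',(295,116),(289,536),.141),('rivL',(190,118),(204,536),.141)]:
    A,B=w(a,z),w(b,z);d=B-A;print(n,A[:2].round(4),B[:2].round(4),np.linalg.norm(d).round(4),np.degrees(np.arctan2(d[1],d[0])).round(2))
# panel pose from top/scene
ft=grab('top','t18.png');fs=grab('scene','s18.png')
c=ft['color'][120:260,215:360];d=fs['color'][85:235,280:400]
cv2.imwrite('pics/p18.png',np.clip(np.hstack([cv2.resize(c,(414,400)),cv2.resize(d,(320,400))])[:,:,::-1].astype(float)*1.8,0,255).astype('u1'))
E
```

```text
rail [ 0.3885 -0.0448] [ 0.5776 -0.0995] 0.1969 -16.13
seal [ 0.4263 -0.002 ] [ 0.5668 -0.0428] 0.1463 -16.18
wing top edges L [ 0.4718 -0.0472] [ 0.5038 -0.0571] 0.0335 -17.2
wing R [ 0.4749 -0.0367] [ 0.5071 -0.046 ] 0.0335 -16.2
rivets R [ 0.4109 -0.0045] [ 0.5807 -0.0537] 0.1768 -16.14
rivL [ 0.4007 -0.0409] [ 0.5699 -0.0901] 0.1762 -16.22
```

View pics/p18.png

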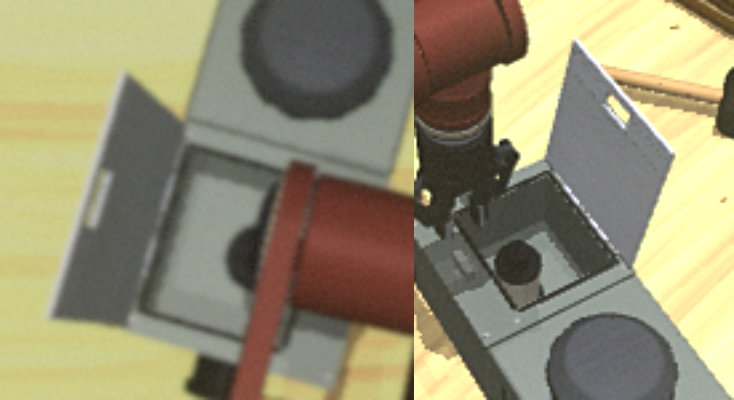

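```bash
sed -i 's/radians(-16.0)/radians(-16.1)/' h.py; python3 - <<'E'
from h import *
ft=manip.grab_frame('top');fs=manip.grab_frame('scene')
c,s=np.cos(YAW),np.sin(YAW)
def toext(p): d=p[:2]-T; return np.array([c*d[0]+s*d[1],-s*d[0]+c*d[1]])
for q in [(258.1,146.3),(232.5,231.4)]:
    for z in (.325,.33): print(toext(onz(ft,*q,z)))
# scene: corners (575,40),(673,153) in crop: x=280+(X-414)/320*120, y=85+Y/400*150
S=lambda X,Y:(280+(X-414)/320*120,85+Y/400*150)
for q,t in [(S(576,41),(232.5,231.4)),(S(673,153),(258.1,146.3))]:
    p,e=tri(*ray(ft,*t),*ray(fs,*q));x=toext(p);print(p,e,x,'phi',np.degrees(np.arctan2(p[2]-.1425,-(x[1]-.085))))
st()
E
```

```text
[0.09167377 0.1144122 ]
[0.09080798 0.11341175]
[-0.09537758  0.11425851]
[-0.09503749  0.11325904]
[0.45439242 0.17251769 0.32329033] 0.004609775403892029 [-0.09447431  0.11669548] phi 99.94382451392647
[0.63420027 0.12026445 0.32393897] 0.0037909399548574202 [0.09277192 0.116355  ] phi 99.80461435760661
t 17.85 p [ 0.4891 -0.0458  0.2233] yaw 73.36 z [-0.003  0.002 -1.   ] F [1.  1.6 0.1] w 0.374
```

```bash
python3 - <<'E'
from h import *
p,R=pose();u=np.array([.49,-.046,.44])
print('up');plan(u,down(60),6,255)
print('over');plan(ext(-.05,.195,.44),down(-16.1),11,255,u,down(60))
print(ext(-.05,.195,.27))
E
```

```text
up
{"tx": -0.0, "ty": 0.0, "tz": -0.0361, "ax": 0.0, "ay": -0.03, "az": 2.23, "jaw": 255}
{"tx": -0.0001, "ty": 0.0001, "tz": -0.0361, "ax": 0.01, "ay": -0.04, "az": 2.22, "jaw": 255}
{"tx": -0.0, "ty": 0.0, "tz": -0.0361, "ax": 0.0, "ay": -0.03, "az": 2.23, "jaw": 255}
{"tx": -0.0001, "ty": 0.0001, "tz": -0.0361, "ax": 0.01, "ay": -0.03, "az": 2.23, "jaw": 255}
{"tx": -0.0001, "ty": 0.0, "tz": -0.0361, "ax": 0.0, "ay": -0.04, "az": 2.22, "jaw": 255}
{"tx": -0.0001, "ty": 0.0001, "tz": -0.0362, "ax": 0.01, "ay": -0.03, "az": 2.23, "jaw": 255}
over
{"tx": 0.0105, "ty": 0.0235, "tz": 0.0, "ax": 0.0, "ay": 0.0, "az": 6.92, "jaw": 255}
{"tx": 0.0133, "ty": 0.022, "tz": 0.0, "ax": 0.0, "ay": 0.0, "az": 6.92, "jaw": 255}
{"tx": 0.0158, "ty": 0.0203, "tz": 0.0, "ax": 0.0, "ay": 0.0, "az": 6.91, "jaw": 255}
{"tx": 0.0182, "ty": 0.0182, "tz": 0.0, "ax": 0.0, "ay": 0.0, "az": 6.92, "jaw": 255}
{"tx": 0.0202, "ty": 0.0159, "tz": 0.0, "ax": 0.0, "ay": 0.0, "az": 6.92, "jaw": 255}
{"tx": 0.022, "ty": 0.0133, "tz": 0.0, "ax": 0.0, "ay": 0.0, "az": 6.92, "jaw": 255}
{"tx": 0.0234, "ty": 0.0106, "tz": 0.0, "ax": 0.0, "ay": 0.0, "az": 6.92, "jaw": 255}
{"tx": 0.0245, "ty": 0.0077, "tz": 0.0, "ax": 0.0, "ay": 0.0, "az": 6.92, "jaw": 255}
{"tx": 0.0253, "ty": 0.0047, "tz": 0.0, "ax": 0.0, "ay": 0.0, "az": 6.91, "jaw": 255}
{"tx": 0.0257, "ty": 0.0016, "tz": 0.0, "ax": 0.0, "ay": 0.0, "az": 6.92, "jaw": 255}
{"tx": 0.0257, "ty": -0.0015, "tz": 0.0, "ax": 0.0, "ay": 0.0, "az": 6.92, "jaw": 255}
[0.5188374  0.23541767 0.27      ]
```

move_arm --rows '[{"tx":0,"ty":0,"tz":-0.037,"ax":0,"ay":0,"az":2.2,"jaw":255},{"tx":0,"ty":0,"tz":-0.037,"ax":0,"ay":0,"az":2.2,"jaw":255},{"tx":0,"ty":0,"tz":-0.037,"ax":0,"ay":0,"az":2.2,"jaw":255},{"tx":0,"ty":0,"tz":-0.037,"ax":0,"ay":0,"az":2.2,"jaw":255},{"tx":0,"ty":0,"tz":-0.037,"ax":0,"ay":0,"az":2.2,"jaw":255},{"tx":0,"ty":0,"tz":-0.037,"ax":0,"ay":0,"az":2.2,"jaw":255},{"tx":0,"ty":0,"tz":0,"ax":0,"ay":0,"az":0,"jaw":255}]'

```text
time: 18.55
tool_pos: [0.4882, -0.0459, 0.4424]
tool_rot: [-0.012, 0.262, 0.965, 0.0]
contact_force: [0.6, -0.1, 0.4]
gripper_width: -0.001
```

```bash
python3 - <<'E'
from h import *
st();ft=grab('top','t19.png')
c=ft['color'][130:270,225:370]
cv2.imwrite('pics/t19c.png',np.clip(cv2.resize(c,None,fx=4,fy=4)[:,:,::-1].astype(float)*1.8,0,255).astype('u1'))
plan(ext(-.05,.195,.44),down(-16.1),11,255)
E
```

```text
t 18.55 p [ 0.4882 -0.0459  0.4424] yaw 59.59 z [-0.023  0.007 -1.   ] F [ 0.6 -0.1  0.4] w -0.001
{"tx": 0.0105, "ty": 0.0235, "tz": 0.0001, "ax": -0.12, "ay": -0.1, "az": 6.88, "jaw": 255}
{"tx": 0.0132, "ty": 0.022, "tz": 0.0, "ax": -0.12, "ay": -0.09, "az": 6.89, "jaw": 255}
{"tx": 0.0158, "ty": 0.0203, "tz": 0.0002, "ax": -0.13, "ay": -0.1, "az": 6.88, "jaw": 255}
{"tx": 0.0181, "ty": 0.0183, "tz": 0.0001, "ax": -0.12, "ay": -0.1, "az": 6.88, "jaw": 255}
{"tx": 0.0202, "ty": 0.016, "tz": 0.0001, "ax": -0.12, "ay": -0.09, "az": 6.88, "jaw": 255}
{"tx": 0.0219, "ty": 0.0134, "tz": 0.0001, "ax": -0.13, "ay": -0.1, "az": 6.89, "jaw": 255}
{"tx": 0.0234, "ty": 0.0107, "tz": 0.0001, "ax": -0.12, "ay": -0.09, "az": 6.88, "jaw": 255}
{"tx": 0.0245, "ty": 0.0079, "tz": 0.0001, "ax": -0.12, "ay": -0.1, "az": 6.88, "jaw": 255}
{"tx": 0.0252, "ty": 0.0048, "tz": 0.0001, "ax": -0.12, "ay": -0.1, "az": 6.88, "jaw": 255}
{"tx": 0.0257, "ty": 0.0018, "tz": 0.0, "ax": -0.13, "ay": -0.09, "az": 6.89, "jaw": 255}
{"tx": 0.0257, "ty": -0.0013, "tz": -0.0, "ax": -0.12, "ay": -0.1, "az": 6.88, "jaw": 255}
```

View pics/t19c.png

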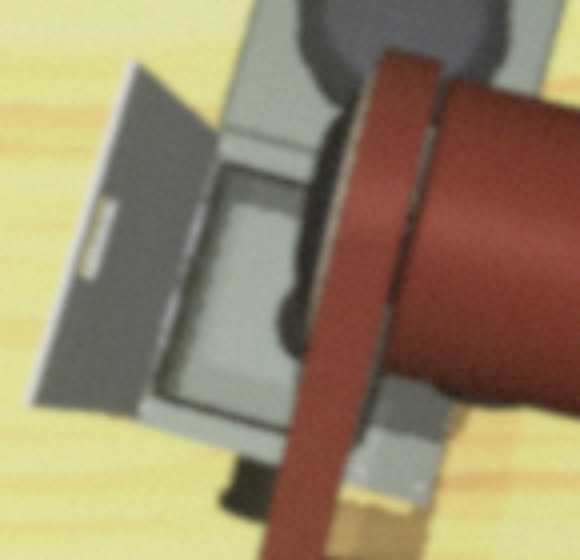

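move_arm --rows '[{"tx":0.0105,"ty":0.0235,"tz":0,"ax":-0.1,"ay":-0.1,"az":6.9,"jaw":255},{"tx":0.013,"ty":0.022,"tz":0,"ax":-0.1,"ay":-0.1,"az":6.9,"jaw":255},{"tx":0.016,"ty":0.02,"tz":0,"ax":-0.1,"ay":-0.1,"az":6.9,"jaw":255},{"tx":0.018,"ty":0.018,"tz":0,"ax":-0.1,"ay":-0.1,"az":6.9,"jaw":255},{"tx":0.02,"ty":0.016,"tz":0,"ax":-0.1,"ay":-0.1,"az":6.9,"jaw":255},{"tx":0.022,"ty":0.0134,"tz":0,"ax":-0.1,"ay":-0.1,"az":6.9,"jaw":255},{"tx":0.0234,"ty":0.0107,"tz":0,"ax":-0.1,"ay":-0.1,"az":6.9,"jaw":255},{"tx":0.0245,"ty":0.008,"tz":0,"ax":-0.1,"ay":-0.1,"az":6.9,"jaw":255},{"tx":0.0252,"ty":0.005,"tz":0,"ax":-0.1,"ay":-0.1,"az":6.9,"jaw":255},{"tx":0.0257,"ty":0.002,"tz":0,"ax":-0.1,"ay":-0.1,"az":6.9,"jaw":255},{"tx":0.0257,"ty":-0.001,"tz":0,"ax":-0.1,"ay":-0.1,"az":6.9,"jaw":255},{"tx":0,"ty":0,"tz":0,"ax":0,"ay":0,"az":0,"jaw":255}]'

```text
time: 19.8
tool_pos: [0.5225, 0.2434, 0.4053]
tool_rot: [-0.011, 0.816, 0.577, -0.023]
contact_force: [-0.2, 0.3, -0.9]
gripper_width: -0.0
```

```bash
cat >> h.py <<'E'
def toext(p):
    c,s=np.cos(YAW),np.sin(YAW);d=np.array(p[:2])-T; return np.array([c*d[0]+s*d[1],-s*d[0]+c*d[1],p[2]])
def se(): st();print('ext',toext(pose()[0]).round(4),'q',np.round(manip.state()['joint_pos'],2))
E
python3 - <<'E'
from h import *
se();f=grab('top','t20.png');w=grab('wrist','w20.png');
plan(ext(-.05,.185,.27),down(-16.1),6,255)
E
```

```text
t 19.8 p [0.5225 0.2434 0.4053] yaw -19.53 z [-0.051 -0.008 -0.999] F [-0.2  0.3 -0.9] w -0.0
ext [-0.0487  0.2037  0.4053] q [ 0.3  -0.07  1.45  0.01  1.81  0.65]
{"tx": -0.0022, "ty": 0.0009, "tz": 0.0227, "ax": -0.43, "ay": 0.23, "az": -0.56, "jaw": 255}
{"tx": -0.0023, "ty": 0.0006, "tz": 0.0227, "ax": -0.44, "ay": 0.24, "az": -0.56, "jaw": 255}
{"tx": -0.0025, "ty": 0.0005, "tz": 0.0227, "ax": -0.43, "ay": 0.23, "az": -0.57, "jaw": 255}
{"tx": -0.0025, "ty": 0.0003, "tz": 0.0226, "ax": -0.43, "ay": 0.23, "az": -0.56, "jaw": 255}
{"tx": -0.0026, "ty": 0.0, "tz": 0.0227, "ax": -0.44, "ay": 0.23, "az": -0.56, "jaw": 255}
{"tx": -0.0027, "ty": -0.0001, "tz": 0.0227, "ax": -0.43, "ay": 0.24, "az": -0.56, "jaw": 255}
```

View pics/w20.png

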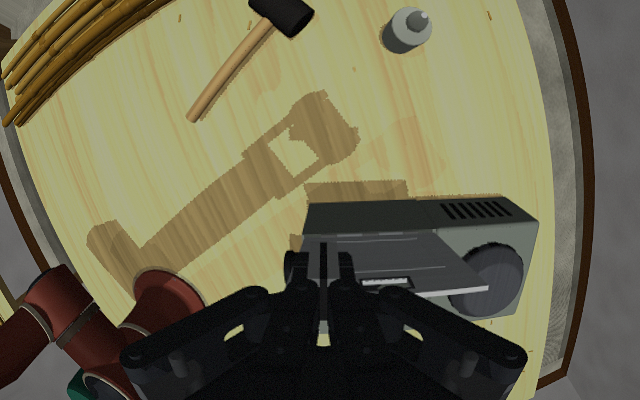

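move_arm --rows '[{"tx":-0.001,"ty":0.001,"tz":0.023,"ax":-0.5,"ay":0.3,"az":-0.6,"jaw":255},{"tx":-0.001,"ty":0.001,"tz":0.023,"ax":-0.5,"ay":0.3,"az":-0.6,"jaw":255},{"tx":-0.001,"ty":0,"tz":0.023,"ax":-0.5,"ay":0.3,"az":-0.6,"jaw":255},{"tx":-0.001,"ty":0,"tz":0.023,"ax":-0.5,"ay":0.3,"az":-0.6,"jaw":255},{"tx":-0.001,"ty":0,"tz":0.023,"ax":-0.5,"ay":0.2,"az":-0.6,"jaw":255},{"tx":-0.001,"ty":0,"tz":0.02,"ax":-0.4,"ay":0,"az":-0.5,"jaw":255},{"tx":0,"ty":0,"tz":0,"ax":0,"ay":0,"az":0,"jaw":255}]'

```text
time: 20.6
tool_pos: [0.5174, 0.2256, 0.2621]
tool_rot: [0.003, 0.797, 0.603, -0.0]
contact_force: [-0.4, -0.2, -0.1]
gripper_width: 0.002
```

```bash
python3 - <<'E'
from h import *
se();plan(ext(-.05,.10,.27),down(-16.1),8,255)
E
```

```text
t 20.6 p [0.5174 0.2256 0.2621] yaw -15.76 z [ 0.003 -0.005 -1.   ] F [-0.4 -0.2 -0.1] w 0.002
ext [-0.0486  0.1852  0.2621] q [ 0.28 -0.11  1.72 -0.01  1.53  0.56]
{"tx": -0.0107, "ty": -0.0002, "tz": -0.0009, "ax": 0.03, "ay": 0.03, "az": 0.04, "jaw": 255}
{"tx": -0.0106, "ty": -0.0003, "tz": -0.001, "ax": 0.04, "ay": 0.03, "az": 0.04, "jaw": 255}
{"tx": -0.0107, "ty": -0.0002, "tz": -0.001, "ax": 0.03, "ay": 0.02, "az": 0.05, "jaw": 255}
{"tx": -0.0106, "ty": -0.0002, "tz": -0.0009, "ax": 0.03, "ay": 0.03, "az": 0.04, "jaw": 255}
{"tx": -0.0107, "ty": -0.0002, "tz": -0.001, "ax": 0.03, "ay": 0.03, "az": 0.04, "jaw": 255}
{"tx": -0.0106, "ty": -0.0002, "tz": -0.001, "ax": 0.04, "ay": 0.03, "az": 0.04, "jaw": 255}
{"tx": -0.0107, "ty": -0.0001, "tz": -0.0009, "ax": 0.03, "ay": 0.03, "az": 0.05, "jaw": 255}
{"tx": -0.0106, "ty": -0.0002, "tz": -0.001, "ax": 0.03, "ay": 0.02, "az": 0.04, "jaw": 255}
```

move_arm --rows '[{"tx":-0.009,"ty":0,"tz":-0.004,"ax":0,"ay":0,"az":0,"jaw":255},{"tx":-0.01,"ty":0,"tz":-0.004,"ax":0,"ay":0,"az":0,"jaw":255},{"tx":-0.01,"ty":0,"tz":-0.001,"ax":0,"ay":0,"az":0,"jaw":255},{"tx":-0.01,"ty":0,"tz":-0.001,"ax":0,"ay":0,"az":0,"jaw":255},{"tx":-0.01,"ty":0,"tz":0,"ax":0,"ay":0,"az":0,"jaw":255},{"tx":-0.01,"ty":0,"tz":0,"ax":0,"ay":0,"az":0,"jaw":255}]'

```text
time: 21.2
tool_pos: [0.5021, 0.1634, 0.2791]
tool_rot: [0.005, 0.798, 0.603, 0.003]
contact_force: [-0.2, 1.9, 0.7]
gripper_width: 0.001
```

```bash
python3 - <<'E'
from h import *
se();w=grab('wrist','w21.png');grab('scene','s21.png')
E
```

```text
t 21.2 p [0.5021 0.1634 0.2791] yaw -15.79 z [ 0.011 -0.003 -1.   ] F [-0.2  1.9  0.7] w 0.001
ext [-0.0461  0.1211  0.2791] q [ 0.18 -0.21  1.78 -0.01  1.56  0.45]
```

View pics/s21.png

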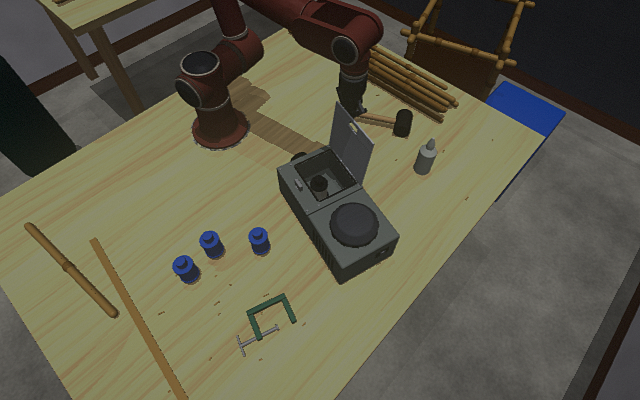

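```bash
python3 - <<'E'
from h import *
def wp(phi,r):
    a=np.radians(phi);C=np.array([.085,.1425])+r*np.array([-np.cos(a),np.sin(a)])+.0025*np.array([np.sin(a),np.cos(a)]);return C[0]+.011,C[1]
for phi,r in zip([90,80,70,60,50,40,30,20,15,10,5,2],[.137,.142,.147,.152,.156,.160,.164,.168,.17,.172,.174,.175]): print(phi,np.round(wp(phi,r),4))
E
```

```text
90 [0.0985 0.2795]
80 [0.0738 0.2828]
70 [0.0481 0.2815]
60 [0.0222 0.2754]
50 [-0.0024  0.2636]
40 [-0.025   0.2473]
30 [-0.0448  0.2267]
20 [-0.061   0.2023]
15 [-0.0676  0.1889]
10 [-0.073   0.1748]
5 [-0.0771  0.1602]
2 [-0.0788  0.1511]
```

move_arm --rows '[{"tx":-0.012,"ty":-0.001,"tz":0,"ax":0.1,"ay":0,"az":0,"jaw":255},{"tx":-0.012,"ty":-0.001,"tz":0,"ax":0.1,"ay":0,"az":0,"jaw":255},{"tx":-0.012,"ty":-0.001,"tz":-0.001,"ax":0.1,"ay":0,"az":0,"jaw":255},{"tx":-0.012,"ty":-0.001,"tz":-0.001,"ax":0.1,"ay":0,"az":0,"jaw":255},{"tx":-0.013,"ty":0,"tz":0,"ax":0,"ay":0,"az":0,"jaw":255},{"tx":-0.013,"ty":0,"tz":0.001,"ax":0,"ay":0,"az":0,"jaw":255}]'

```text
time: 21.9
tool_pos: [0.4759, 0.0889, 0.2789]
tool_rot: [0.001, 0.797, 0.604, 0.001]
contact_force: [0.9, 2.3, -0.8]
gripper_width: 0.002
```

```bash
python3 - <<'E'
from h import *
se();grab('scene','s22.png')
E
```

```text
t 21.9 p [0.4759 0.0889 0.2789] yaw -15.71 z [ 0.003 -0.    -1.   ] F [ 0.9  2.3 -0.8] w 0.002
ext [-0.0506  0.0423  0.2789] q [ 0.03 -0.32  1.87 -0.    1.59  0.31]
```

View pics/s22.png

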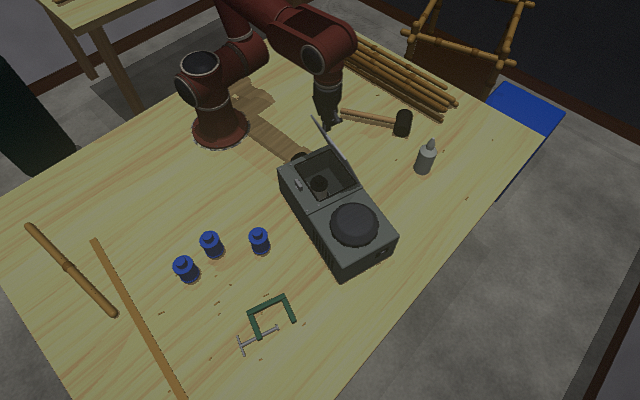

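move_arm --rows '[{"tx":-0.01,"ty":0,"tz":0.002,"ax":0,"ay":0,"az":0,"jaw":255},{"tx":-0.01,"ty":0,"tz":0.002,"ax":0,"ay":0,"az":0,"jaw":255},{"tx":-0.012,"ty":0,"tz":0.005,"ax":0,"ay":0,"az":0,"jaw":255},{"tx":-0.012,"ty":0,"tz":0.006,"ax":0,"ay":0,"az":0,"jaw":255},{"tx":-0.011,"ty":0,"tz":0.008,"ax":0,"ay":0,"az":0,"jaw":255},{"tx":-0.011,"ty":0,"tz":0.008,"ax":0,"ay":0,"az":0,"jaw":255},{"tx":-0.01,"ty":0,"tz":0.01,"ax":0,"ay":0,"az":0,"jaw":255}]'

```text
time: 22.65
tool_pos: [0.4533, 0.0076, 0.2357]
tool_rot: [0.002, 0.798, 0.603, 0.0]
contact_force: [0.8, 0.3, -0.0]
gripper_width: 0.002
```

```bash
python3 - <<'E'
from h import *
se();grab('scene','s23.png');grab('wrist','w23.png')
E
```

```text
t 22.65 p [0.4533 0.0076 0.2357] yaw -15.8 z [ 0.003 -0.003 -1.   ] F [ 0.8  0.3 -0. ] w 0.002
ext [-0.0498 -0.0421  0.2357] q [-0.15 -0.38  1.99 -0.    1.53  0.13]
```

View pics/w23.png

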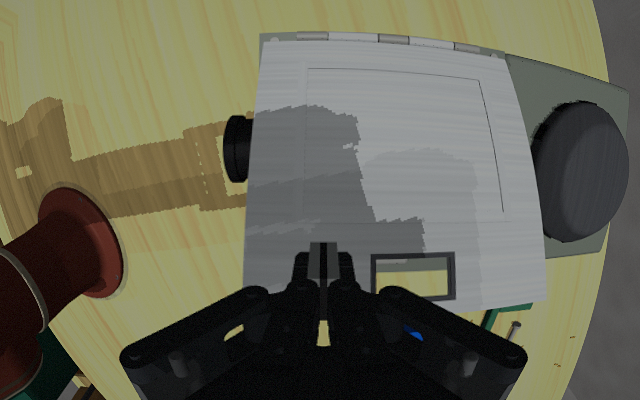

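move_arm --rows '[{"tx":-0.006,"ty":0,"tz":0.01,"ax":0,"ay":0,"az":0,"jaw":255},{"tx":-0.006,"ty":0,"tz":0.01,"ax":0,"ay":0,"az":0,"jaw":255},{"tx":-0.006,"ty":0,"tz":0.01,"ax":0,"ay":0,"az":0,"jaw":255},{"tx":-0.004,"ty":0,"tz":0.009,"ax":0,"ay":0,"az":0,"jaw":255},{"tx":-0.004,"ty":0,"tz":0.009,"ax":0,"ay":0,"az":0,"jaw":255},{"tx":0,"ty":0,"tz":0,"ax":0,"ay":0,"az":0,"jaw":255}]'

```text
time: 23.35
tool_pos: [0.444, -0.0196, 0.181]
tool_rot: [0.001, 0.798, 0.603, -0.002]
contact_force: [0.1, -1.2, -0.9]
gripper_width: -0.001
```

```bash
python3 - <<'E'
from h import *
se();grab('scene','s24.png');grab('wrist','w24.png')
E
```

```text
t 23.35 p [ 0.444  -0.0196  0.181 ] yaw -15.85 z [-0.002 -0.003 -1.   ] F [ 0.1 -1.2 -0.9] w -0.001
ext [-0.0511 -0.0708  0.181 ] q [-0.21 -0.37  2.07 -0.    1.44  0.07]
```

View pics/w24.png

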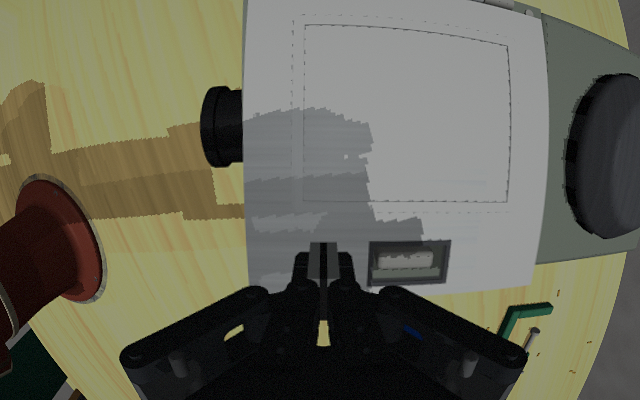

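The wing shows in line inside the slot at (408,258). Continuing down.

move_arm --rows '[{"tx":-0.003,"ty":0,"tz":0.007,"ax":0,"ay":0,"az":0,"jaw":255},{"tx":-0.003,"ty":0,"tz":0.007,"ax":0,"ay":0,"az":0,"jaw":255},{"tx":-0.002,"ty":0,"tz":0.006,"ax":0,"ay":0,"az":0,"jaw":255},{"tx":-0.001,"ty":0,"tz":0.005,"ax":0,"ay":0,"az":0,"jaw":255},{"tx":0,"ty":0,"tz":0,"ax":0,"ay":0,"az":0,"jaw":255}]'

```text
time: 23.95
tool_pos: [0.4433, -0.0288, 0.1569]
tool_rot: [0.002, 0.797, 0.603, 0.0]
contact_force: [0.8, 0.4, -0.7]
gripper_width: -0.0
```

```bash
python3 - <<'E'
from h import *
se()
E
```

```text
t 23.95 p [ 0.4433 -0.0288  0.1569] yaw -15.78 z [ 0.003 -0.004 -1.   ] F [ 0.8  0.4 -0.7] w -0.0
ext [-0.0493 -0.0798  0.1569] q [-0.23 -0.35  2.1  -0.    1.39  0.05]
```

move_arm --rows '[{"tx":-0.001,"ty":0,"tz":0.004,"ax":0,"ay":0,"az":0,"jaw":255},{"tx":-0.001,"ty":0,"tz":0.003,"ax":0,"ay":0,"az":0,"jaw":255},{"tx":0,"ty":0,"tz":0.003,"ax":0,"ay":0,"az":0,"jaw":255},{"tx":0,"ty":0,"tz":0,"ax":0,"ay":0,"az":0,"jaw":255}]'

```text
time: 24.35
tool_pos: [0.4432, -0.0308, 0.1473]
tool_rot: [0.003, 0.797, 0.603, 0.0]
contact_force: [-1.3, 0.5, 3.1]
gripper_width: 0.003
```

```bash
python3 - <<'E'
from h import *
se()
E
```

```text
t 24.35 p [ 0.4432 -0.0308  0.1473] yaw -15.77 z [ 0.004 -0.004 -1.   ] F [-1.3  0.5  3.1] w 0.003
ext [-0.0489 -0.0818  0.1473] q [-0.24 -0.34  2.11 -0.    1.37  0.04]
```

move_arm --rows '[{"tx":0,"ty":0,"tz":0.0015,"ax":0,"ay":0,"az":0,"jaw":255},{"tx":0,"ty":0,"tz":0.0015,"ax":0,"ay":0,"az":0,"jaw":255},{"tx":0,"ty":0,"tz":0.0015,"ax":0,"ay":0,"az":0,"jaw":255}]'

```text
time: 24.65
tool_pos: [0.4433, -0.0309, 0.1449]
tool_rot: [0.003, 0.797, 0.604, -0.0]
contact_force: [-6.1, 1.6, 11.6]
gripper_width: 0.002
```

```bash
python3 - <<'E'
from h import *
se()
E
```

```text
t 24.65 p [ 0.4433 -0.0309  0.1449] yaw -15.75 z [ 0.003 -0.004 -1.   ] F [-6.1  1.6 11.6] w 0.002
ext [-0.0487 -0.0819  0.1449] q [-0.24 -0.34  2.11 -0.    1.37  0.04]
```

move_arm --rows '[{"tx":0,"ty":0,"tz":0.002,"ax":0,"ay":0,"az":0,"jaw":255},{"tx":0,"ty":0,"tz":0.002,"ax":0,"ay":0,"az":0,"jaw":255}]'

```text
time: 24.85
tool_pos: [0.4433, -0.0309, 0.1449]
tool_rot: [0.002, 0.797, 0.604, -0.001]
contact_force: [-7.9, 1.3, 13.0]
gripper_width: -0.002
```

```bash
python3 - <<'E'
from h import *
se();w=grab('wrist','w25.png');se();fs=grab('scene','s25.png');ft=grab('top','t25.png');se()
c=w['color'][130:330,250:490]
cv2.imwrite('pics/w25c.png',np.clip(cv2.resize(c,None,fx=3,fy=3,interpolation=cv2.INTER_CUBIC)[:,:,::-1].astype(float)*1.3,0,255).astype('u1'))
c=fs['color'][120:290,250:420]
cv2.imwrite('pics/s25c.png',np.clip(cv2.resize(c,None,fx=3.5,fy=3.5,interpolation=cv2.INTER_CUBIC)[:,:,::-1].astype(float)*1.6,0,255).astype('u1'))
E
```

```text
t 24.85 p [ 0.4433 -0.0309  0.1449] yaw -15.72 z [ 0.001 -0.004 -1.   ] F [-7.9  1.3 13. ] w -0.002
ext [-0.0487 -0.0819  0.1449] q [-0.24 -0.34  2.11 -0.    1.37  0.04]
t 24.9 p [ 0.4433 -0.031   0.1449] yaw -15.72 z [ 0.001 -0.004 -1.   ] F [-7.6  0.3 13.4] w -0.007
ext [-0.0487 -0.0819  0.1449] q [-0.24 -0.34  2.11 -0.    1.37  0.04]
t 25.0 p [ 0.4433 -0.0309  0.1449] yaw -15.73 z [ 0.001 -0.004 -1.   ] F [-7.4  1.5 12.3] w -0.005
ext [-0.0487 -0.0819  0.1449] q [-0.24 -0.34  2.11 -0.    1.37  0.04]
```

View pics/w25c.png

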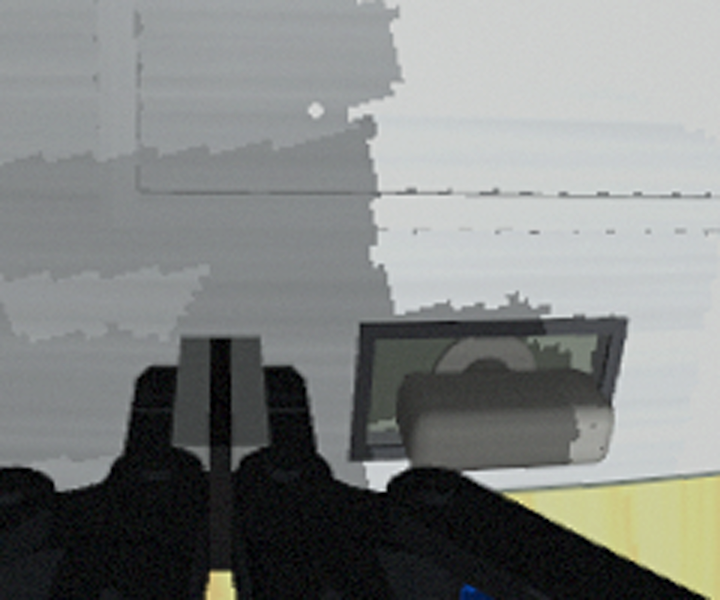

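View pics/s25c.png

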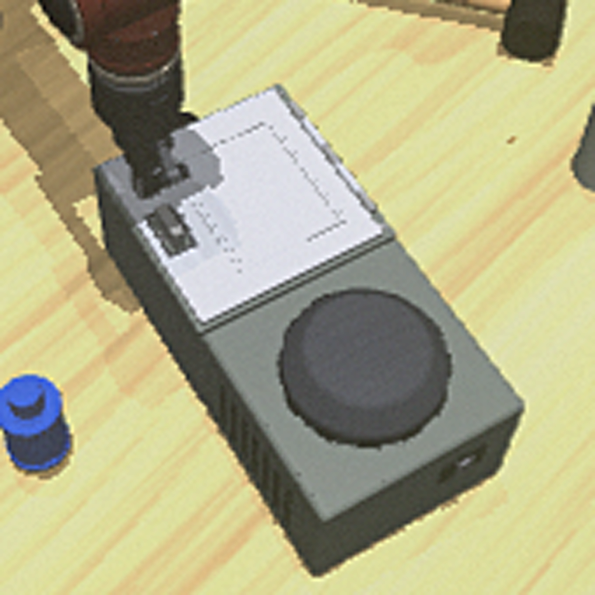

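```bash
python3 - <<'E'
from h import *
print(manip.job_done());se()
E
```

```text
the job is handed in; nothing more can be done
None
the job is handed in; nothing more can be done
```

The filter is fitted, the wing is lined up with the slot, and the panel is closed. The arm is still pressing the panel down, ready for you to give the wing its locking turn. I handed the job in at 25.0 s of the 64 s allowed; it reports no verdict.

- **Filter:** I used the only cartridge that isn't blue. It slid into the ring without resistance and stopped at the expected height: the tool was at 109 mm, with 7 N pushing back. After release it stood upright. One wrist-camera measurement put the knob about 2.5 mm from my ring estimate, inside the 5 mm limit and about the size of the camera error. I couldn't see the filter once the panel was closed.
- **Wing:** I turned it about 45° counter-clockwise. It then lay within about 1° of the frame's edges. In the last picture it stands up through the slot, in line.
- **Panel:** I pushed it down from behind and pressed it home beside the slot. The last reading had the fingertips at 144.9 mm (145 mm is fully home) with about 12 N downward. Pressing harder did not move it further. There was also an unplanned sideways force of about 7 N.
- **Yaw disagreement:** The overhead and scene cameras gave the extractor's yaw as about -15.4°, and the wrist camera gave -16.2°. I used -16.1°, and the wing entered the slot freely.
- **Mallet, glue bottle and clamp:** The arm's path kept clear of all three. I did not measure their positions again at the end.

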